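# Put the scraper away in the bench cabinet

### The arm

A 6-joint arm with a two-finger parallel gripper is mounted at the origin on the work surface. World frame = base frame: x ahead of the robot, y to its left, z up, the work surface at z = 0. Lengths are in m, angles in degrees, forces in N, time in s.
With the tool pointing down it reaches from about 0.275 to 0.775 m from the base axis. Payload 14.6 kg.
Tool frame: the origin (TCP) lies on the centre line of the jaws, within the pads' length; the fingertips stand 22 mm ahead of it and the grasp point (between the pads) lies 3 mm ahead of it; z points along the fingers, y is the line along which they close (so a half turn about z gives the same grasp; the last joint's range is limited). The gripper opens to 85 mm and grips with 20 to 120 N. Pads are 22 mm wide; open, the fingers measure 114 mm over their backs; the gripper's body (76 mm by 85 mm) begins 54 mm behind the grasp point. The pads swing forward as they close: fully open they stand 13 mm farther back than shut.
Start: joints at [-80.117, 15.075, -2.767, 72.158, 0, 81.102], TCP at [0.169, -0.497, 0.23] pointing down, gripper open.
Joint ranges: [-151.79, 151.79], [-50.71, 97.33], [-67.44, 78.34], [-121.81, 120.89], [-77.56, 73.72], [-180, 180]. Speed limits (degrees/s): [108.29, 108.29, 147.25, 159.86, 180, 180].

### API

Orientations are given as a 3x3 rotation matrix whose columns are the frame's x, y, z axes.
In Python, from station import arm, vision gives the robot as it stands.
- The arm moves only by the shell command python3 -m jog 'ROWS' [FORCE]. ROWS is JSON, a list of rows, each an object with "dr": the turn, a rotation vector about the tool's x, y, z in units of 10 degrees (1.0 is 10 degrees), a list of three; "slide": the shift along the tool's x, y, z in units of 25 mm (1.0 is 25 mm), a list of three; "jaw": the finger opening in mm, from 0 to 85.4. A call has 1 to 5 rows; each row shifts and turns the commanded pose from where the row before left it, along the tool's axes as they then stand; what a row does not reach is not made up. A row lasts 1/8 s, in which the tool goes at most 62.5 mm and 10.7 degrees, less where a joint would pass 70% of its speed; a pose out of reach is approached as far as the arm can. A call is refused whole if a number of a shift passes 1 or a number of a turn 1, either way. A call with a gripper value outside its range is refused whole. The fingers move at their own pace and stop on an object; FORCE is the grip in N (left out, the last holds). Time passes only in rows, so rows that do not move let the fingers close. It gives the time, the measured TCP pose, the force, the opening and the grip force at its end, in the units of the state.
- arm.state(): the state, without advancing time (a new reading comes with each control period).
- vision.grab_frame(name): name is "scene" or "side" or "wrist"; returns (picture, depth): 400x640x3 uint8, blue, green, red; 400x640 float32, m along the optical axis (not along the pixel's ray), 0 where there is no reading.
- vision.camera_params(name): a dict with "fx", "fy", "cx", "cy" (pixels), "R" (3x3) and "t" (3): a world point X has camera coordinates R X + t. Camera axes: x right, y down, z forward; pixel columns grow to the right and rows downward; lengths in m; the calibration is good to about 2 mm. The wrist camera is an equidistant fisheye: a pixel r from the principal point sees the ray r / f radians off the axis. A picture is of the moment at which its call begins: read the wrist's pose just before it. camera_params takes no time and is no camera call; for the wrist camera it gives the pose at the moment of the call.
- arm.hand_in(): hands the job in; it is judged then, once.
The state is a dict: "t": time; "joint_pos": joint angles; "qvel": joint speeds; "joint_torque": joint torques, N m; "tool_pos": TCP position; "eef_rot": TCP orientation; "force": force on the tool from outside, world axes, zero at the start; "wrist_torque": the same for the moment, N m; "gripper_width": finger opening in m; "grip_force": force on a finger pad.
Only numpy, scipy, OpenCV 4.12 (cv2) and the standard library are available. Lean on these libraries where they do the work, as an engineer would, in place of code of your own. Each camera call takes 0.05 s, during which the arm holds its last target. There are 200 camera calls.

### The job

Swing the door of the teal tool cabinet wide open, to a right angle or a little more, then put the orange-handled scraper away: slide its blade fully home into the slot of the orange holder inside the cabinet and let go. Leave the door standing open, and do not shift or knock over the bottle, the paper cup, the jug or the mug on the cabinet.

Things in the scene. Friction and masses are not known exactly. Their poses are not given: they have to be found in the camera images.
- cabinet: teal steel bench cabinet, fixed, 280 wide (y), 200 deep (x), 300 high. Origin: on the table, at mid-width, in the plane of the front opening; x points into the cabinet, y to its left seen from the robot, z up. Side walls 15 thick, so the opening is 250 wide; inner floor 20 above the table. The holders inside can be seen through the clear roof.
- cabinet_eave (a point): teal front strip of the roof, 280 wide, 15 thick, its underside 285 above the table: it juts out as an eave over the door, to 35 in front of the opening; this point is the middle of its lower front edge. A gripper working at the handle or in the cabinet must lean back towards the robot; at 36 to 40 degrees from vertical it is clear. Behind the strip the roof is clear plastic, top at 293.
- cab_door (a joint): door hinge angle, rad: 0 closed, grows as the door swings open towards the robot (counter-clockwise from above), stops at 1.95; starts at 0 to 0.25. No latch; light friction (0.2 N m), stays where left. Door 276 wide, 14 thick, from 38 to 278 above the table, hinged on the cabinet's -y side (right, seen from the robot).
- door_handle (a point): grip point on the door handle: a round upright steel bar, 12 in diameter, from 98 to 193 above the table, its axis 40 out from the door's face, joined to the door at both ends. This point is on the bar's axis, 165 above the table, 235 along the door from the hinge axis and 47 out from it. Axes turn with the door; closed, they are the cabinet's; -x points out of the door's face.
- door_hinge (a point): point on the vertical hinge axis of the door, 165 above the table, 9 in front of the opening and 138 to the right (-y) of the cabinet's middle; same axes as door_handle.
- holder_orange: orange block fixed on the cabinet's inner floor, 85 deep, 84 wide, 100 high, with one empty level slot. Origin: underside (20 above the table), mid-width, in its front face, 100 inside the front opening. x points into the slot, parallel to the cabinet's x. It stands in the left or right half of the cabinet (y = +56 or -56 in its frame), the blue one in the other.
- holder_orange_mouth (a point): centre of the orange holder's slot in its front face, 70 above the table. The slot is level, 60 wide (y), 9 high (z), 85 deep, its upper and lower lips flared to 18 high over the first 7 mm. Axes as the holder's: x points into the slot.
- holder_blue: the same holder in blue; already filled by a blue-handled scraper (fixed) whose handle sticks out 90 towards the robot, 26 wide. Origin and axes as for the orange holder.
- scraper: orange-handled scraper, about 0.13 kg, lying flat, 165 long: handle 90 long (x), 26 wide, 28 thick; steel blade 75 long, 50 wide, 3 thick at mid thickness of the handle. Origin: underside of the handle's middle (handle x -45 to +45, blade +45 to +120); x points to the blade's end, z up. Centre of mass near x = +26. Home in the slot, the handle's front end meets the holder's face.
- scraper_tip (a point): middle of the blade's end edge, 120 ahead of the scraper's origin and 14 above its underside; axes as the scraper's.
- bottle: bystander: teal drinking bottle, 74 in diameter, 200 high, loose; origin at the centre of its underside.
- cup: bystander: paper cup, 80 across the rim, 100 high, light and loose; origin at the centre of its underside.
- jug: bystander: brown ceramic jug, 104 in diameter, 150 high, loose; origin at the centre of its underside.
- mug: bystander: white mug with a handle, 76 in diameter, 85 high, standing on the clear cabinet roof; origin at the centre of its underside.
Mind the look-alikes: they are no part of the job. What is meant by the scraper is not blue or yellow, and is the smaller of those in its own colour.

How it is judged:
By the outcome, as a careful person would: the job done as asked, in the order asked, and still so for the second after the job is handed in, with the robot touching nothing.
It also fails if it takes over 64 s, if anything falls off the work surface, if the arm or the gripper's body presses on something with over 40 N, if the wrist force passes 120 N, or if a joint passes its speed limit or range.

## Working session

There is one attempt and no reset: what is moved stays moved. The work goes in short steps, Python scripts to look and compute and a shell command to move; the robot and the scene stay as the last step left them, time stands still between calls to the robot, and variables do not carry over. Pictures are saved under pics/ and viewed, at most 10 in all, crops included, and the job is handed in when it is done.

```bash
mkdir -p pics; ls; python3 - <<'E'
from station import arm, vision
import cv2,numpy as np
for n in ["scene","side"]:
    p,d=vision.grab_frame(n); cv2.imwrite(f"pics/{n}0.png",p); np.save(f"pics/{n}0.npy",d)
    print(n,{k:np.round(v,4).tolist() for k,v in vision.camera_params(n).items()})
print(arm.state())
E
```

```text
pics
scene {'fx': 495.212, 'fy': 495.212, 'cx': 314.6082, 'cy': 198.9344, 'R': [[0.0778, 0.9969, -0.0071], [0.9454, -0.0761, -0.3168], [-0.3164, 0.0179, -0.9485]], 't': [-0.0941, -0.4068, 1.8105]}
side {'fx': 465.2215, 'fy': 465.2215, 'cx': 321.5982, 'cy': 198.3482, 'R': [[0.6146, -0.7888, -0.0069], [-0.7497, -0.5814, -0.316], [0.2453, 0.1994, -0.9487]], 't': [-0.2795, 0.4728, 1.396]}
{'t': 0.1, 'joint_pos': array([-8.01174019e+01,  1.50961352e+01, -2.79972112e+00,  7.21583199e+01,
       -2.01458020e-03,  8.11010960e+01]), 'qvel': array([-0.05606835, -0.10882485,  0.00214688,  0.04715122,  0.06595846,
       -0.0322854 ]), 'joint_torque': array([ 3.81950798e-03, -6.38577676e+01,  3.85061967e+01,  9.94502159e-03,
       -4.07564107e-05,  7.23965911e-06]), 'tool_pos': array([ 0.16896423, -0.49680809,  0.23007541]), 'eef_rot': array([[ 9.46753260e-01,  3.21959977e-01, -1.96924562e-04],
       [ 3.21960018e-01, -9.46752814e-01,  9.25488177e-04],
       [ 1.11531269e-04, -9.39610784e-04, -9.99999552e-01]]), 'force': array([-1.04390774,  0.84711247,  0.35912404]), 'wrist_torque': array([-0.04745424, -0.01176985,  0.00261947]), 'grip_force': 0.0, 'gripper_width': 0.08543699976608111}
```

View pics/scene0.png

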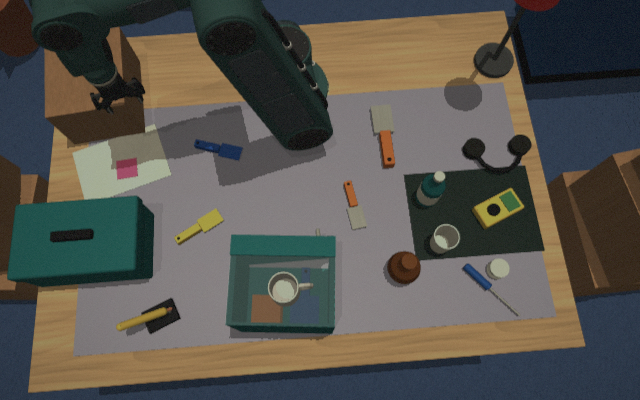

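View pics/side0.png

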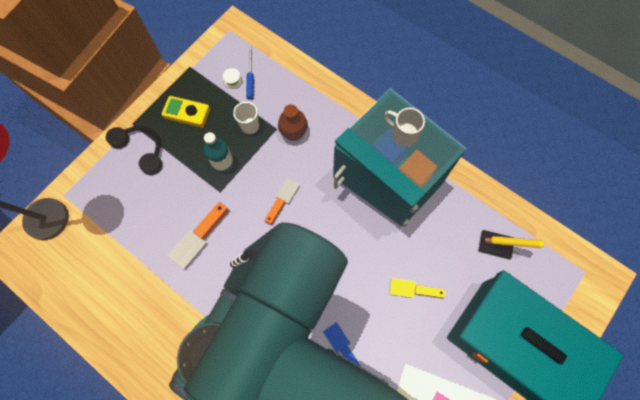

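The scene view shows the cabinet at (283,283), the small orange scraper at (355,205) with its blade towards the cabinet, the jug at (404,267), bottle at (432,190) and cup at (444,238). The orange holder is in the right half (hinge side). I'll enlarge both views.

```bash
python3 - <<'E'
import cv2,numpy as np
a=cv2.imread("pics/scene0.png")[175:340,220:420]; cv2.imwrite("pics/c1.png",cv2.resize(a,None,fx=3.6,fy=3.6,interpolation=cv2.INTER_CUBIC))
a=cv2.imread("pics/side0.png")[80:230,260:470]; cv2.imwrite("pics/c2.png",cv2.resize(a,None,fx=3.6,fy=3.6,interpolation=cv2.INTER_CUBIC))
E
```

```text
(no output)
```

View pics/c1.png

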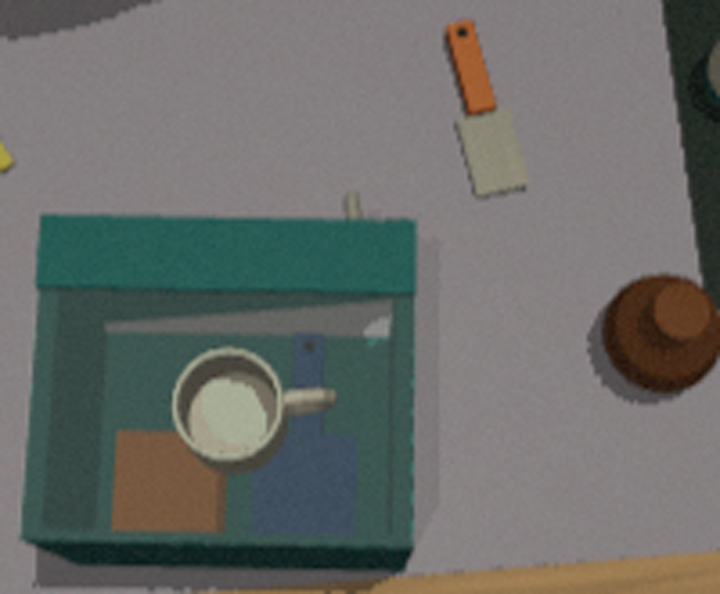

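View pics/c2.png

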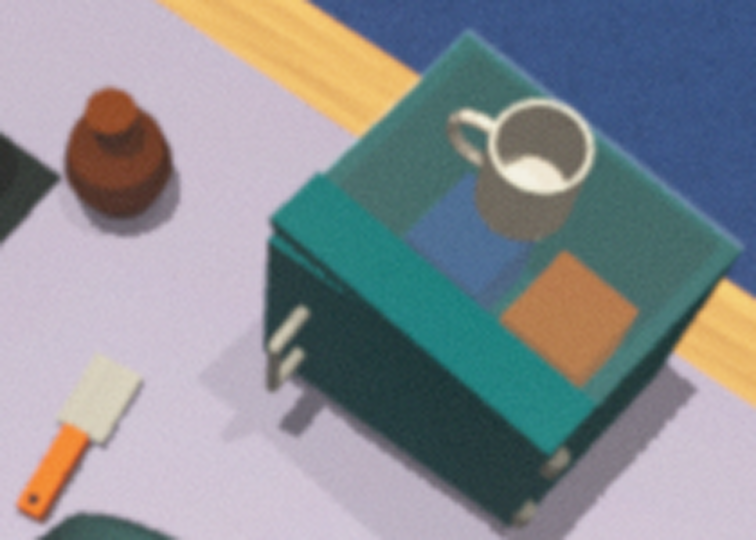

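```bash
cat > h.py <<'E'
from station import arm, vision
import cv2,numpy as np
def ray(n,u,v,z):
    c=vision.camera_params(n);R=np.array(c['R']);t=np.array(c['t']);C=-R.T@t
    d=R.T@np.array([(u-c['cx'])/c['fx'],(v-c['cy'])/c['fy'],1]);return C+d*(z-C[2])/d[2]
def s1(x,y,z): return ray('scene',(x+.5)/3.6-.5+220,(y+.5)/3.6-.5+175,z)
def s2(x,y,z): return ray('side',(x+.5)/3.6-.5+260,(y+.5)/3.6-.5+80,z)
def dep(n,u,v):
    c=vision.camera_params(n);R=np.array(c['R']);t=np.array(c['t']);d=np.load(f'pics/{n}0.npy')[v-1:v+2,u-1:u+2]
    d=np.median(d);return R.T@(d*np.array([(u-c['cx'])/c['fx'],(v-c['cy'])/c['fy'],1])-t)
E
python3 - <<'E'
from h import *
np.set_printoptions(precision=4,suppress=True)
for nm,p,z in [("eave FR",s1(42,215,.3),0),("eave FL",s1(416,222,.3),0),("BR",s1(38,287,.3),0),("BL",s1(413,292,.3),0),
 ("side FL",s2(273,218,.3),0),("side FR",s2(548,452,.3),0),("side BL",s2(321,174,.3),0),("side BR",s2(597,403,.3),0),
 ("tip1",s1(478,197,.014),0),("tip2",s1(526,186,.014),0),("rear1",s1(446,27,.028),0),("rear2",s1(472,21,.028),0),
 ("front1",s1(468,113,.028),0),("front2",s1(495,107,.028),0),
 ("side tip",s2(97,353,.014),0),("s tip",s2(143,380,.014),0),("s rear1",s2(17,507,.028),0),("s rear2",s2(42,520,.028),0),
 ("bar top scene",s1(352,196,.19),0),("bar top side",s2(272,350,.193),0),("bar bottom side",s2(273,388,.098),0),
 ("jug",s1(665,330,.08),0),("jug top",s1(683,310,.15),0)]: print(nm,p)
print(dep('scene',352,195),dep('scene',357,217),dep('scene',340,220),dep('scene',280,245))
print(dep('scene',318,231),dep('scene',432,185),dep('scene',444,232))
E
```

```text
eave FR [ 0.6171 -0.1757  0.3   ]
eave FL [0.6446 0.1014 0.3   ]
BR [ 0.6715 -0.18    0.3   ]
BL [0.697  0.0944 0.3   ]
side FL [0.6442 0.0964 0.3   ]
side FR [ 0.6177 -0.1775  0.3   ]
side BL [0.6969 0.0897 0.3   ]
side BR [ 0.6713 -0.1846  0.3   ]
tip1 [0.5547 0.1756 0.014 ]
tip2 [0.5479 0.2203 0.014 ]
rear1 [0.393  0.1613 0.028 ]
rear2 [0.389 0.186 0.028]
front1 [0.4784 0.1733 0.028 ]
front2 [0.4746 0.1986 0.028 ]
side tip [0.5463 0.2202 0.014 ]
s tip [0.5517 0.1695 0.014 ]
s rear1 [0.3847 0.1791 0.028 ]
s rear2 [0.3892 0.1537 0.028 ]
bar top scene [0.5916 0.0577 0.19  ]
bar top side [0.5915 0.0542 0.193 ]
bar bottom side [0.5942 0.0527 0.098 ]
jug [0.701  0.3163 0.08  ]
jug top [0.6981 0.3198 0.15  ]
[0.4405 0.185  0.0273] [0.5143 0.1948 0.0155] [ 0.5157  0.139  -0.    ] [ 0.6567 -0.0471  0.3004]
[0.6004 0.0588 0.201 ] [0.4698 0.4214 0.1523] [0.5932 0.4664 0.038 ]
```

Measurements check out: handle radius from the hinge comes to 239.3 mm (239.7 expected), scraper length to 163 mm (165). Cabinet yaw is -5.6°, opening origin (.666,-.042), door at 6.7°, scraper (.4325,.177) with yaw 9.3°, mouth (.760,-.108,.07). Next I lift and turn the tool so joint 6 keeps range, then travel.

```bash
J="python3 -m jog"
$J '[{"dr":[0,0,-1],"slide":[0,0,-0.25],"jaw":85},{"dr":[0,0,-1],"slide":[0,0,-0.25],"jaw":85},{"dr":[0,0,-1],"slide":[0,0,-0.25],"jaw":85},{"dr":[0,0,-1],"slide":[0,0,-0.25],"jaw":85},{"dr":[0,0,-1],"slide":[0,0,-0.25],"jaw":85}]'
$J '[{"dr":[0,0,-1],"slide":[0,0,-0.25],"jaw":85},{"dr":[0,0,-1],"slide":[0,0,-0.25],"jaw":85},{"dr":[0,0,-1],"slide":[0,0,-0.25],"jaw":85},{"dr":[0,0,-1],"slide":[0,0,-0.25],"jaw":85},{"dr":[0,0,-1],"slide":[0,0,-0.25],"jaw":85}]' >/dev/null
$J '[{"dr":[0,0,-1],"slide":[0,0,-0.25],"jaw":85},{"dr":[0,0,-1],"slide":[0,0,-0.25],"jaw":85},{"dr":[0,0,-1],"slide":[0,0,-0.25],"jaw":85},{"dr":[0,0,-1],"slide":[0,0,-0.25],"jaw":85},{"dr":[0,0,-1],"slide":[0,0,-0.25],"jaw":85}]' >/dev/null
$J '[{"dr":[0,0,-1],"slide":[0,0,0],"jaw":85},{"dr":[0,0,0],"slide":[-0.55,1,0],"jaw":85},{"dr":[0,0,0],"slide":[-0.55,1,0],"jaw":85},{"dr":[0,0,0],"slide":[-0.55,1,0],"jaw":85},{"dr":[0,0,0],"slide":[-0.55,1,0],"jaw":85}]'
cat >> h.py <<'E'
np.set_printoptions(precision=3,suppress=True)
from scipy.spatial.transform import Rotation as Ro
def pose(psi,L):  # flipped convention
    p=np.radians(psi);l=np.radians(L);h=np.array([np.cos(p),np.sin(p),0]);Z=np.array([0,0,1.])
    z=np.sin(l)*h-np.cos(l)*Z;x=-(np.cos(l)*h+np.sin(l)*Z);return np.c_[x,np.cross(z,x),z]
def show():
    s=arm.state();R=np.array(s['eef_rot']);z=R[:,2];print('t',s['t'],'tcp',s['tool_pos'],'lean',np.degrees(np.arccos(-z[2])),'psi',np.degrees(np.arctan2(R[1,2],R[0,2])),'xh',np.degrees(np.arctan2(-R[1,0],-R[0,0])),'yh',np.degrees(np.arctan2(R[1,1],R[0,1]))-90,'q',s['joint_pos'],'F',s['force'],'w',s['gripper_width'],s['grip_force'])
    return s
def to(grasp,psi,L):
    "units: turn, then slide (in target frame) to bring grasp point (3 mm ahead of tcp) there"
    s=show();R=np.array(s['eef_rot']);T=pose(psi,L);g=np.array(grasp)-.003*T[:,2]
    print('dr',Ro.from_matrix(R.T@T).as_rotvec(degrees=True)/10,'slide(cur frame)',R.T@(g-s['tool_pos'])/.025,'slide(target frame)',T.T@(g-s['tool_pos'])/.025)
E
python3 -c "
from h import *
show()"
```

```text
t: 0.72
tool_pos: [0.169, -0.4969, 0.2616]
eef_rot: [[0.357, 0.934, -0.0], [0.934, -0.357, 0.001], [0.001, -0.0, -1.0]]
force: [0.4, 0.2, 0.1]
gripper_width: 0.0849
grip_force: 0.0
t: 2.6
tool_pos: [0.2264, -0.3973, 0.324]
eef_rot: [[-1.0, 0.021, -0.0], [0.021, 1.0, 0.0], [0.0, 0.0, -1.0]]
force: [0.7, -0.6, -0.2]
gripper_width: 0.085
grip_force: 0.0
t 2.6 tcp [ 0.226 -0.397  0.324] lean 0.029037470017345923 psi 105.01484109163592 xh -1.228415218167464 yh -1.228419170204404 q [-70.548   7.644   1.936  84.321   0.002 -69.32 ] F [ 0.719 -0.557 -0.192] w 0.08496646031618774 0.0
```

```bash
J="python3 -m jog"
$J '[{"dr":[0,0,0],"slide":[-0.5,1,0],"jaw":85},{"dr":[0,0,0],"slide":[-0.5,1,0],"jaw":85},{"dr":[0,0,0],"slide":[-0.5,1,0],"jaw":85},{"dr":[0,0,0],"slide":[-0.5,1,0],"jaw":85},{"dr":[0,0,0],"slide":[-0.5,1,0],"jaw":85}]' >/dev/null
$J '[{"dr":[0,0,0],"slide":[-0.5,1,0],"jaw":85},{"dr":[0,0,0],"slide":[-0.5,1,0],"jaw":85},{"dr":[0,0,0],"slide":[-0.5,1,0],"jaw":85},{"dr":[0,0,0],"slide":[-0.5,1,0],"jaw":85},{"dr":[0,0,0],"slide":[-0.5,1,0],"jaw":85}]' >/dev/null
$J '[{"dr":[0,0,0],"slide":[-0.5,1,0],"jaw":85},{"dr":[0,0,0],"slide":[-0.5,1,0],"jaw":85},{"dr":[0,0,0],"slide":[-0.5,1,0],"jaw":85},{"dr":[0,0,0],"slide":[-0.5,1,0],"jaw":85},{"dr":[0,-1,0],"slide":[0,1,0],"jaw":85}]' >/dev/null
$J '[{"dr":[0,-1,0],"slide":[0,1,0],"jaw":85},{"dr":[0,-1,0],"slide":[0,0,0],"jaw":85},{"dr":[0,-0.8,0],"slide":[0,0,0],"jaw":85}]'
python3 -c "
from h import *
to([.531,.061,.229],0,38)"
```

```text
t: 4.85
tool_pos: [0.409, -0.0014, 0.3243]
eef_rot: [[-0.784, 0.02, 0.62], [0.015, 1.0, -0.013], [-0.62, -0.001, -0.785]]
force: [1.0, 0.0, 0.6]
gripper_width: 0.0848
grip_force: 0.0
t 4.85 tcp [ 0.409 -0.001  0.324] lean 38.32242931474658 psi -1.1965048111790322 xh -1.1165385548815296 yh -1.147286111689624 q [-19.958 -24.216 -36.541  40.864  11.504 -14.984] F [0.997 0.014 0.576] w 0.0847962502313524 0.0
dr [-0.074  0.032 -0.088] slide(cur frame) [-1.427  2.593  5.866] slide(target frame) [-1.499  2.495  5.891]
```

```bash
J="python3 -m jog"
$J '[{"dr":[0,0,0],"slide":[-0.25,0.45,1],"jaw":85},{"dr":[0,0,0],"slide":[-0.25,0.45,1],"jaw":85},{"dr":[0,0,0],"slide":[-0.25,0.45,1],"jaw":85},{"dr":[0,0,0],"slide":[-0.25,0.45,1],"jaw":85},{"dr":[0,0,0],"slide":[-0.25,0.45,1],"jaw":85}]'
$J '[{"dr":[0,0,0],"slide":[-0.2,0.35,0.9],"jaw":85}]'
python3 - <<'E'
from h import *
to([.592,.055,.15],0,38)
p,d=vision.grab_frame('wrist');cv2.imwrite('pics/w1.png',p)
E
```

```text
t: 5.48
tool_pos: [0.5127, 0.0526, 0.2442]
eef_rot: [[-0.788, 0.021, 0.615], [0.017, 1.0, -0.013], [-0.615, 0.0, -0.788]]
force: [-0.2, -1.0, -0.6]
gripper_width: 0.0846
grip_force: 0.0
t: 5.6
tool_pos: [0.5307, 0.061, 0.2294]
eef_rot: [[-0.788, 0.021, 0.615], [0.016, 1.0, -0.013], [-0.615, 0.0, -0.788]]
force: [-0.0, -0.7, 0.3]
gripper_width: 0.0852
grip_force: 0.0
t 5.6 tcp [0.531 0.061 0.229] lean 37.9613013083691 psi -1.1958617016184967 xh -1.196608653502137 yh -1.1963260190054967 q [ -2.688  -6.443 -41.765  16.726   0.918  -1.176] F [-0.024 -0.736  0.262] w 0.08518206454158807 0.0
dr [-0.074 -0.004 -0.094] slide(cur frame) [ 0.017 -0.189  3.896] slide(target frame) [ 0.023 -0.239  3.893]
```

View pics/w1.png

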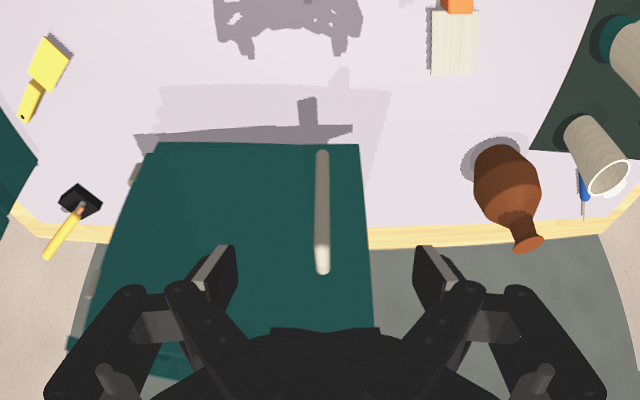

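The bar (column 322) sits midway between the pads (222 and 428). I approach and close, and plan the arc.

```bash
J="python3 -m jog"
$J '[{"dr":[0,0,0],"slide":[0,0,1],"jaw":85},{"dr":[0,0,0],"slide":[0,-0.1,1],"jaw":85},{"dr":[0,0,0],"slide":[0,-0.1,1],"jaw":85},{"dr":[0,0,0],"slide":[0,0,0.9],"jaw":60}]'
$J '[{"dr":[0,0,0],"slide":[0,0,0],"jaw":5},{"dr":[0,0,0],"slide":[0,0,0],"jaw":5},{"dr":[0,0,0],"slide":[0,0,0],"jaw":5},{"dr":[0,0,0],"slide":[0,0,0],"jaw":5},{"dr":[0,0,0],"slide":[0,0,0],"jaw":5}]' 25
cat > arc.py <<'E'
from h import *
s=show();R0=np.array(s['eef_rot']);p0=np.array(s['tool_pos']);H=np.array([.6433,-.1787,0])
g=p0+.003*R0[:,2]; a=g-H; print('r',np.hypot(*a[:2]),'door',np.degrees(np.arctan2(a[1],a[0]))-101.31+5.6)
import sys
st,k,n=float(sys.argv[1]),float(sys.argv[2]),int(sys.argv[3])  # door deg/row, yaw deg/row, rows
R,p=R0,p0
for i in range(n):
    G=H+Ro.from_euler('z',st*(i+1),degrees=True).apply(a)
    Rn=Ro.from_euler('z',k*(i+1),degrees=True).as_matrix()@R0
    pn=G-.003*Rn[:,2]
    print('dr',Ro.from_matrix(R.T@Rn).as_rotvec(degrees=True)/10,'sl',R.T@(pn-p)/.025,G); R,p=Rn,pn
E
python3 arc.py 5 3 18
```

```text
t: 6.15
tool_pos: [0.5903, 0.0538, 0.1528]
eef_rot: [[-0.788, 0.022, 0.615], [0.017, 1.0, -0.013], [-0.615, -0.0, -0.788]]
force: [1.0, 0.7, 0.0]
gripper_width: 0.0694
grip_force: 0.0
t: 6.78
tool_pos: [0.59, 0.0564, 0.1545]
eef_rot: [[-0.787, 0.017, 0.617], [0.015, 1.0, -0.007], [-0.617, 0.004, -0.787]]
force: [-3.6, 15.6, 4.3]
gripper_width: 0.0102
grip_force: 25.9
t 6.775 tcp [0.59  0.056 0.155] lean 38.07880479186587 psi -0.6953900037974662 xh -1.1133279860871208 yh -0.9543580502676576 q [ -3.154   4.585 -45.201   2.161   1.516  -1.607] F [-3.577 15.631  4.304] w 0.010154068738029147 25.855218172073364
r 0.24064569714407333 door 6.639393301531731
dr [-0.185  0.001 -0.236] sl [ 0.635 -0.233 -0.499] [0.572 0.051 0.152]
dr [-0.185  0.001 -0.236] sl [ 0.629 -0.261 -0.494] [0.552 0.044 0.152]
dr [-0.185  0.001 -0.236] sl [ 0.621 -0.288 -0.488] [0.533 0.035 0.152]
dr [-0.185  0.001 -0.236] sl [ 0.613 -0.316 -0.482] [0.515 0.025 0.152]
dr [-0.185  0.001 -0.236] sl [ 0.604 -0.343 -0.475] [0.497 0.013 0.152]
dr [-0.185  0.001 -0.236] sl [ 0.594 -0.369 -0.467] [ 0.481 -0.001  0.152]
dr [-0
[... 193 characters left out ...]
1] [ 0.441 -0.049  0.152]
dr [-0.185  0.001 -0.236] sl [ 0.548 -0.471 -0.432] [ 0.43  -0.067  0.152]
dr [-0.185  0.001 -0.236] sl [ 0.535 -0.495 -0.421] [ 0.421 -0.086  0.152]
dr [-0.185  0.001 -0.236] sl [ 0.521 -0.519 -0.411] [ 0.414 -0.106  0.152]
dr [-0.185  0.001 -0.236] sl [ 0.507 -0.541 -0.399] [ 0.408 -0.126  0.152]
dr [-0.185  0.001 -0.236] sl [ 0.491 -0.564 -0.388] [ 0.405 -0.147  0.152]
dr [-0.185  0.001 -0.236] sl [ 0.476 -0.585 -0.375] [ 0.403 -0.168  0.152]
dr [-0.185  0.001 -0.236] sl [ 0.459 -0.606 -0.363] [ 0.403 -0.189  0.152]
dr [-0.185  0.001 -0.236] sl [ 0.443 -0.626 -0.35 ] [ 0.405 -0.209  0.152]
dr [-0.185  0.001 -0.236] sl [ 0.425 -0.645 -0.336] [ 0.408 -0.23   0.152]
```

```bash
J="python3 -m jog"
$J '[{"dr":[-0.18,0,-0.24],"slide":[0.63,-0.23,-0.5],"jaw":20},{"dr":[-0.18,0,-0.24],"slide":[0.63,-0.26,-0.49],"jaw":20},{"dr":[-0.18,0,-0.24],"slide":[0.62,-0.29,-0.49],"jaw":20},{"dr":[-0.18,0,-0.24],"slide":[0.61,-0.32,-0.48],"jaw":20},{"dr":[-0.18,0,-0.24],"slide":[0.6,-0.34,-0.47],"jaw":20}]'
$J '[{"dr":[-0.18,0,-0.24],"slide":[0.59,-0.37,-0.47],"jaw":20},{"dr":[-0.18,0,-0.24],"slide":[0.58,-0.4,-0.46],"jaw":20},{"dr":[-0.18,0,-0.24],"slide":[0.57,-0.42,-0.45],"jaw":20},{"dr":[-0.18,0,-0.24],"slide":[0.56,-0.45,-0.44],"jaw":20}]'
python3 arc.py 5 4 11
```

```text
t: 7.4
tool_pos: [0.4951, 0.0103, 0.1547]
eef_rot: [[-0.764, -0.24, 0.599], [-0.193, 0.971, 0.143], [-0.616, -0.006, -0.788]]
force: [-0.0, -0.2, 0.3]
gripper_width: 0.0194
grip_force: 0.0
t: 7.9
tool_pos: [0.4388, -0.0516, 0.1556]
eef_rot: [[-0.707, -0.436, 0.557], [-0.35, 0.9, 0.261], [-0.615, -0.011, -0.789]]
force: [-0.4, -0.2, -0.7]
gripper_width: 0.0206
grip_force: 0.0
t 7.9 tcp [ 0.439 -0.052  0.156] lean 37.94594557650392 psi 25.092399433887422 xh 26.348723753523565 yh 25.87375434144296 q [-39.687  -4.473 -49.501  26.592  33.8   -60.142] F [-0.384 -0.195 -0.741] w 0.0206359219573153 0.0
r 0.2397571864028971 door 52.068414920262235
dr [-0.246 -0.004 -0.315] sl [ 0.547 -0.478 -0.42 ] [ 0.43  -0.069  0.153]
dr [-0.246 -0.004 -0.315] sl [ 0.541 -0.49  -0.415] [ 0.421 -0.088  0.153]
dr [-0.246 -0.004 -0.315] sl [ 0.534 -0.502 -0.41 ] [ 0.414 -0.108  0.153]
dr [-0.246 -0.004 -0.315] sl [ 0.527 -0.513 -0.404] [ 0.409 -0.128  0.153]
dr [-0.246 -0.004 -0.315] sl [ 0.52  -0.525 -0.399] [ 0.405 -0.149  0.153]
dr [-0.246 -0.004 -0.315] sl [ 0.513 -0.536 -0.393] [ 0.404 -0.169  0.153]
dr [-0.246 -0.004 -0.315] sl [ 0.506 -0.547 -0.387] [ 0.404 -0.19   0.153]
dr [-0.246 -0.004 -0.315] sl [ 0.498 -0.558 -0.381] [ 0.406 -0.211  0.153]
dr [-0.246 -0.004 -0.315] sl [ 0.491 -0.569 -0.375] [ 0.409 -0.232  0.153]
dr [-0.246 -0.004 -0.315] sl [ 0.483 -0.58  -0.369] [ 0.415 -0.252  0.153]
dr [-0.246 -0.004 -0.315] sl [ 0.475 -0.591 -0.362] [ 0.422 -0.272  0.153]
```

```bash
J="python3 -m jog"
$J '[{"dr":[-0.22,0,-0.28],"slide":[0.55,-0.48,-0.42],"jaw":20},{"dr":[-0.22,0,-0.28],"slide":[0.54,-0.49,-0.42],"jaw":20},{"dr":[-0.22,0,-0.28],"slide":[0.53,-0.51,-0.41],"jaw":20},{"dr":[-0.22,0,-0.28],"slide":[0.52,-0.52,-0.4],"jaw":20},{"dr":[-0.22,0,-0.28],"slide":[0.51,-0.53,-0.39],"jaw":20}]'
python3 arc.py 5 3.5 6
```

```text
t: 8.52
tool_pos: [0.4034, -0.15, 0.1557]
eef_rot: [[-0.568, -0.691, 0.447], [-0.55, 0.723, 0.418], [-0.612, -0.008, -0.791]]
force: [-0.1, 0.2, -1.1]
gripper_width: 0.0199
grip_force: 0.0
t 8.525 tcp [ 0.403 -0.15   0.156] lean 37.73319643353103 psi 43.05092925418746 xh 44.05181367680145 yh 43.67699512236871 q [ -56.551    8.79   -34.019   54.546   37.115 -102.865] F [-0.103  0.171 -1.094] w 0.01993408021544606 0.0
r 0.2403891599305042 door 77.12675606111677
dr [-0.214 -0.003 -0.277] sl [ 0.499 -0.562 -0.38 ] [ 0.403 -0.17   0.153]
dr [-0.214 -0.003 -0.277] sl [ 0.487 -0.578 -0.371] [ 0.403 -0.191  0.153]
dr [-0.214 -0.003 -0.277] sl [ 0.475 -0.594 -0.361] [ 0.405 -0.211  0.153]
dr [-0.214 -0.003 -0.277] sl [ 0.463 -0.61  -0.351] [ 0.409 -0.232  0.153]
dr [-0.214 -0.003 -0.277] sl [ 0.45  -0.625 -0.342] [ 0.414 -0.252  0.153]
dr [-0.214 -0.003 -0.277] sl [ 0.437 -0.639 -0.331] [ 0.422 -0.272  0.153]
```

```bash
J="python3 -m jog"
$J '[{"dr":[-0.21,0,-0.28],"slide":[0.5,-0.56,-0.38],"jaw":20},{"dr":[-0.21,0,-0.28],"slide":[0.49,-0.58,-0.37],"jaw":20},{"dr":[-0.21,0,-0.28],"slide":[0.48,-0.59,-0.36],"jaw":20},{"dr":[-0.21,0,-0.28],"slide":[0.46,-0.61,-0.35],"jaw":20},{"dr":[-0.21,0,-0.28],"slide":[0.45,-0.62,-0.34],"jaw":20}]'
$J '[{"dr":[0,0,0],"slide":[0,0,0],"jaw":36},{"dr":[0,0,0],"slide":[0,0,-0.5],"jaw":36},{"dr":[0,0,0],"slide":[0,0,-1],"jaw":36},{"dr":[0,0,0],"slide":[0,0,-1],"jaw":36},{"dr":[0,0,0],"slide":[0,0,-1],"jaw":36}]'
$J '[{"dr":[0,0,0],"slide":[0,0,-1],"jaw":36},{"dr":[0,0,0],"slide":[0,0,-1],"jaw":36},{"dr":[0,0,0],"slide":[0,0,-1],"jaw":36}]'
python3 - <<'E'
from h import *
show()
p,d=vision.grab_frame('side');cv2.imwrite('pics/side1.png',p)
E
```

```text
t: 9.15
tool_pos: [0.4135, -0.2538, 0.1555]
eef_rot: [[-0.376, -0.876, 0.302], [-0.698, 0.482, 0.529], [-0.609, -0.012, -0.793]]
force: [0.2, 0.0, 0.9]
gripper_width: 0.02
grip_force: 0.0
t: 9.78
tool_pos: [0.3862, -0.2993, 0.226]
eef_rot: [[-0.377, -0.875, 0.303], [-0.697, 0.484, 0.529], [-0.609, -0.012, -0.793]]
force: [-0.2, 0.3, -0.3]
gripper_width: 0.0362
grip_force: 0.0
t: 10.15
tool_pos: [0.3635, -0.3388, 0.2855]
eef_rot: [[-0.378, -0.875, 0.303], [-0.697, 0.484, 0.529], [-0.609, -0.012, -0.793]]
force: [-0.1, -0.0, -0.4]
gripper_width: 0.0361
grip_force: 0.0
t 10.15 tcp [ 0.363 -0.339  0.285] lean 37.54284767387806 psi 60.15357159353884 xh 61.56562571026996 yh 61.04142040127775 q [ -68.851   25.18     9.992  100.624   28.263 -136.728] F [-0.13  -0.016 -0.357] w 0.03608188125563664 0.0
```

View pics/side1.png

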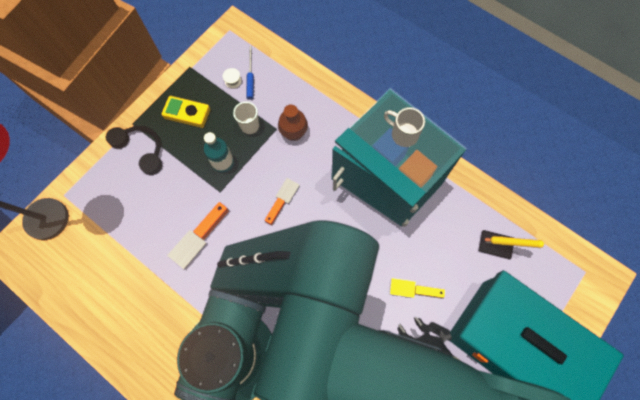

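The door did not move: caging at 20 mm only limits the bar sideways, so it slid out as I pulled. I'll go back and grip it firmly this time.

```bash
J="python3 -m jog"
$J '[{"dr":[0.61,0,0.79],"slide":[0,0,0],"jaw":60},{"dr":[0.61,0,0.79],"slide":[0,0,0],"jaw":85},{"dr":[0.61,0,0.79],"slide":[0,0,0],"jaw":85},{"dr":[0.61,0,0.79],"slide":[0,0,0],"jaw":85},{"dr":[0.61,0,0.79],"slide":[0,0,0],"jaw":85}]' >/dev/null
$J '[{"dr":[0.61,0,0.79],"slide":[0,0.5,0],"jaw":85},{"dr":[0,0,0],"slide":[-0.2,1,0.1],"jaw":85},{"dr":[0,0,0],"slide":[-0.2,1,0.1],"jaw":85},{"dr":[0,0,0],"slide":[-0.2,1,0.1],"jaw":85},{"dr":[0,0,0],"slide":[-0.2,1,0.1],"jaw":85}]' >/dev/null
$J '[{"dr":[0,0,0],"slide":[-0.2,1,0.1],"jaw":85},{"dr":[0,0,0],"slide":[-0.2,1,0.1],"jaw":85},{"dr":[0,0,0],"slide":[-0.2,1,0.1],"jaw":85},{"dr":[0,0,0],"slide":[-0.2,1,0.1],"jaw":85},{"dr":[0,0,0],"slide":[-0.2,1,0.1],"jaw":85}]'
python3 - <<'E'
from h import *
to([.531,.057,.229],0,38)
for n in ['scene','side']:
    p,d=vision.grab_frame(n);cv2.imwrite(f'pics/{n}2.png',p)
a=cv2.imread("pics/scene2.png")[210:245,280:350]; b=cv2.imread("pics/side2.png")[130:220,320:420]
a0=cv2.imread("pics/scene0.png")[210:245,280:350]; b0=cv2.imread("pics/side0.png")[130:220,320:420]
f=lambda a,k:cv2.resize(a,(400,200) if k else (400,360),interpolation=cv2.INTER_CUBIC)
cv2.imwrite('pics/cmp.png',np.vstack([np.hstack([f(a0,1),f(a,1)]),np.hstack([f(b0,0),f(b,0)])]))
E
```

```text
t: 12.08
tool_pos: [0.4057, -0.0994, 0.2922]
eef_rot: [[-0.785, -0.02, 0.619], [-0.02, 1.0, 0.007], [-0.619, -0.007, -0.785]]
force: [-0.4, -1.0, 0.5]
gripper_width: 0.0848
grip_force: 0.0
t 12.075 tcp [ 0.406 -0.099  0.292] lean 38.24028354616069 psi 0.6040266501905766 xh 1.4856773658361688 yh 1.1479326131327667 q [-42.856 -20.079 -38.345  41.963  25.198 -37.353] F [-0.358 -0.955  0.521] w 0.08482606799095765 0.0
dr [0.037 0.024 0.117] slide(cur frame) [-2.499  6.172  5.009] slide(target frame) [-2.394  6.254  4.958]
```

View pics/cmp.png

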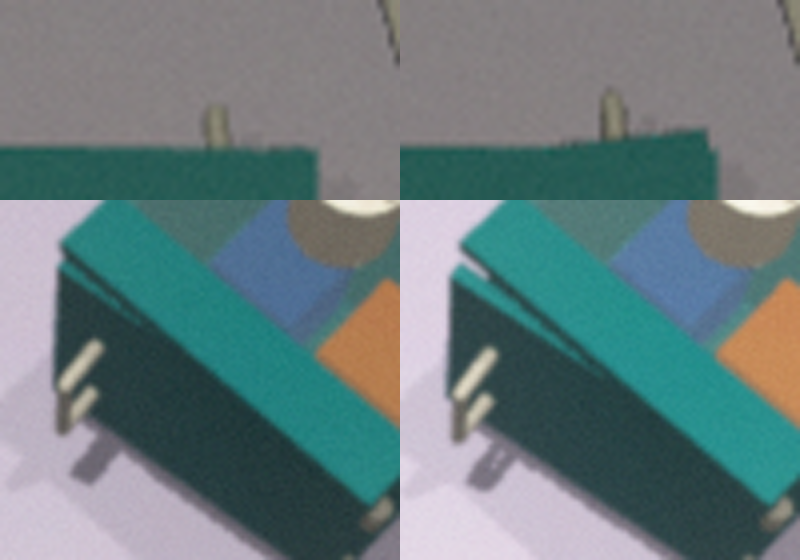

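The door did open slightly more; the bar has moved about 7 mm towards the robot, to roughly (.585,.054). Regrasping.

```bash
J="python3 -m jog"
$J '[{"dr":[0,0,0.1],"slide":[-0.35,0.9,0.7],"jaw":85},{"dr":[0,0,0],"slide":[-0.35,0.9,0.7],"jaw":85},{"dr":[0,0,0],"slide":[-0.35,0.9,0.7],"jaw":85},{"dr":[0,0,0],"slide":[-0.35,0.9,0.7],"jaw":85},{"dr":[0,0,0],"slide":[-0.35,0.9,0.7],"jaw":85}]' >/dev/null
$J '[{"dr":[0,0,0],"slide":[-0.3,0.9,0.7],"jaw":85},{"dr":[0,0,0],"slide":[-0.2,0.75,0.6],"jaw":85},{"dr":[0,0,0],"slide":[0,0,0],"jaw":85}]' 
python3 - <<'E'
from h import *
to([.587,.054,.15],0,38)
E
```

```text
t: 13.18
tool_pos: [0.523, 0.0547, 0.2319]
eef_rot: [[-0.787, -0.009, 0.617], [-0.005, 1.0, 0.008], [-0.617, 0.004, -0.787]]
force: [0.3, -0.1, -0.2]
gripper_width: 0.0847
grip_force: 0.0
t 13.175 tcp [0.523 0.055 0.232] lean 38.09402669308381 psi 0.7612847842184786 xh 0.3297601091462996 yh 0.49400910693728406 q [ -4.809  -7.66  -42.357  17.341   3.433  -4.049] F [ 0.267 -0.094 -0.186] w 0.08470241384885947 0.0
dr [0.047 0.009 0.026] slide(cur frame) [ 0.009 -0.061  4.038] slide(target frame) [ 0.002 -0.028  4.038]
```

```bash
J="python3 -m jog"
$J '[{"dr":[0,0,0],"slide":[0,0,1],"jaw":85},{"dr":[0,0,0],"slide":[0,0,1],"jaw":85},{"dr":[0,0,0],"slide":[0,0,1],"jaw":85},{"dr":[0,0,0],"slide":[0,0,1],"jaw":60},{"dr":[0,0,0],"slide":[0,0,0],"jaw":30}]' 
$J '[{"dr":[0,0,0],"slide":[0,0,0],"jaw":0},{"dr":[0,0,0],"slide":[0,0,0],"jaw":0},{"dr":[0,0,0],"slide":[0,0,0],"jaw":0},{"dr":[0,0,0],"slide":[0,0,0],"jaw":0},{"dr":[0,0,0],"slide":[0,0,0],"jaw":0}]' 60
python3 arc.py 5 3.5 4
```

```text
t: 13.8
tool_pos: [0.5847, 0.0538, 0.1531]
eef_rot: [[-0.788, -0.006, 0.616], [-0.003, 1.0, 0.007], [-0.616, 0.004, -0.788]]
force: [0.6, 0.5, 0.0]
gripper_width: 0.0509
grip_force: 0.0
t: 14.42
tool_pos: [0.5858, 0.0552, 0.1554]
eef_rot: [[-0.785, -0.008, 0.62], [-0.004, 1.0, 0.008], [-0.62, 0.004, -0.785]]
force: [-1.2, 4.3, 6.2]
gripper_width: 0.0089
grip_force: 58.7
t 14.425 tcp [0.586 0.055 0.155] lean 38.31381586632318 psi 0.7428431180215805 xh 0.2754066981736594 yh 0.4550668899881174 q [ -3.993   4.009 -45.884   1.889   2.934  -3.353] F [-1.244  4.326  6.164] w 0.008938837996587583 58.70572865009308
r 0.24045894343732524 door 7.681227320685343
dr [-0.217  0.001 -0.275] sl [ 0.634 -0.228 -0.502] [0.567 0.049 0.153]
dr [-0.217  0.001 -0.275] sl [ 0.629 -0.249 -0.498] [0.548 0.042 0.153]
dr [-0.217  0.001 -0.275] sl [ 0.624 -0.27  -0.494] [0.529 0.033 0.153]
dr [-0.217  0.001 -0.275] sl [ 0.618 -0.291 -0.49 ] [0.511 0.022 0.153]
```

```bash
J="python3 -m jog"
$J '[{"dr":[-0.22,0,-0.28],"slide":[0.63,-0.23,-0.5],"jaw":0},{"dr":[-0.22,0,-0.28],"slide":[0.63,-0.25,-0.5],"jaw":0},{"dr":[-0.22,0,-0.28],"slide":[0.62,-0.27,-0.49],"jaw":0},{"dr":[-0.22,0,-0.28],"slide":[0.62,-0.29,-0.49],"jaw":0}]'
python3 arc.py 5 3.5 9
```

```text
t: 14.92
tool_pos: [0.5085, 0.0221, 0.1555]
eef_rot: [[-0.758, -0.258, 0.599], [-0.199, 0.966, 0.163], [-0.621, 0.004, -0.784]]
force: [2.0, 1.1, 0.3]
gripper_width: 0.0088
grip_force: 59.4
t 14.925 tcp [0.508 0.022 0.155] lean 38.40286452051 psi 15.211633791527076 xh 14.747546317576237 yh 14.926621372542598 q [-18.084  -3.061 -51.756   7.778  19.938 -26.871] F [2.005 1.101 0.333] w 0.008783122387206969 59.438191652297974
r 0.24127008691817073 door 27.753806559652
dr [-0.217  0.001 -0.274] sl [ 0.615 -0.307 -0.489] [0.493 0.01  0.153]
dr [-0.217  0.001 -0.274] sl [ 0.608 -0.327 -0.484] [ 0.477 -0.004  0.153]
dr [-0.217  0.001 -0.274] sl [ 0.602 -0.347 -0.479] [ 0.463 -0.019  0.153]
dr [-0.217  0.001 -0.274] sl [ 0.594 -0.367 -0.473] [ 0.449 -0.035  0.153]
dr [-0.217  0.001 -0.274] sl [ 0.587 -0.387 -0.467] [ 0.438 -0.053  0.153]
dr [-0.217  0.001 -0.274] sl [ 0.579 -0.407 -0.461] [ 0.427 -0.071  0.153]
dr [-0.217  0.001 -0.274] sl [ 0.57  -0.426 -0.454] [ 0.419 -0.09   0.153]
dr [-0.217  0.001 -0.274] sl [ 0.561 -0.445 -0.447] [ 0.412 -0.11   0.153]
dr [-0.217  0.001 -0.274] sl [ 0.552 -0.464 -0.44 ] [ 0.407 -0.13   0.153]
```

Gripped and moving (r stays at 0.241). Continuing the arc.

```bash
J="python3 -m jog"
$J '[{"dr":[-0.22,0,-0.27],"slide":[0.61,-0.31,-0.49],"jaw":0},{"dr":[-0.22,0,-0.27],"slide":[0.61,-0.33,-0.48],"jaw":0},{"dr":[-0.22,0,-0.27],"slide":[0.6,-0.35,-0.48],"jaw":0},{"dr":[-0.22,0,-0.27],"slide":[0.59,-0.37,-0.47],"jaw":0}]'
$J '[{"dr":[-0.22,0,-0.27],"slide":[0.59,-0.39,-0.47],"jaw":0},{"dr":[-0.22,0,-0.27],"slide":[0.58,-0.41,-0.46],"jaw":0},{"dr":[-0.22,0,-0.27],"slide":[0.57,-0.43,-0.45],"jaw":0},{"dr":[-0.22,0,-0.27],"slide":[0.56,-0.45,-0.45],"jaw":0}]'
python3 arc.py 5 3.5 8
```

```text
t: 15.42
tool_pos: [0.4469, -0.0356, 0.155]
eef_rot: [[-0.69, -0.481, 0.541], [-0.372, 0.877, 0.305], [-0.621, 0.009, -0.783]]
force: [-0.8, 3.2, -6.8]
gripper_width: 0.009
grip_force: 58.4
t: 15.92
tool_pos: [0.4093, -0.1108, 0.1552]
eef_rot: [[-0.581, -0.677, 0.452], [-0.523, 0.736, 0.43], [-0.623, 0.014, -0.782]]
force: [-9.5, 5.9, 12.5]
gripper_width: 0.0087
grip_force: 59.0
t 15.925 tcp [ 0.409 -0.111  0.155] lean 38.57497433296031 psi 43.60641592080885 xh 42.01163640918564 yh 42.63152876402398 q [-52.73    6.536 -37.315  51.179  38.296 -96.837] F [-9.479  5.926 12.54 ] w 0.008700416723262437 58.98447096347809
r 0.24271356461051027 door 67.72445974954272
dr [-0.218  0.005 -0.274] sl [ 0.549 -0.47  -0.446] [ 0.406 -0.13   0.153]
dr [-0.218  0.005 -0.274] sl [ 0.539 -0.488 -0.439] [ 0.402 -0.151  0.153]
dr [-0.218  0.005 -0.274] sl [ 0.529 -0.506 -0.431] [ 0.401 -0.172  0.153]
dr [-0.218  0.005 -0.274] sl [ 0.519 -0.524 -0.423] [ 0.401 -0.193  0.153]
dr [-0.218  0.005 -0.274] sl [ 0.508 -0.541 -0.414] [ 0.403 -0.214  0.153]
dr [-0.218  0.005 -0.274] sl [ 0.496 -0.558 -0.405] [ 0.407 -0.235  0.153]
dr [-0.218  0.005 -0.274] sl [ 0.485 -0.575 -0.396] [ 0.413 -0.255  0.153]
dr [-0.218  0.005 -0.274] sl [ 0.473 -0.591 -0.387] [ 0.421 -0.275  0.153]
```

```bash
J="python3 -m jog"
$J '[{"dr":[-0.22,0,-0.27],"slide":[0.55,-0.47,-0.45],"jaw":0},{"dr":[-0.22,0,-0.27],"slide":[0.54,-0.49,-0.44],"jaw":0},{"dr":[-0.22,0,-0.27],"slide":[0.53,-0.51,-0.43],"jaw":0},{"dr":[-0.22,0,-0.27],"slide":[0.52,-0.52,-0.42],"jaw":0}]'
$J '[{"dr":[-0.22,0,-0.27],"slide":[0.51,-0.54,-0.41],"jaw":0},{"dr":[-0.22,0,-0.27],"slide":[0.5,-0.56,-0.41],"jaw":0},{"dr":[-0.22,0,-0.27],"slide":[0.49,-0.57,-0.4],"jaw":0},{"dr":[0,0,0],"slide":[0,0,0],"jaw":0}]'
python3 arc.py 5 3.5 0
$J '[{"dr":[0,0,0],"slide":[0,0,0],"jaw":36},{"dr":[0,0,0],"slide":[0,0,0],"jaw":36},{"dr":[0,0,0],"slide":[0,0,-0.5],"jaw":36},{"dr":[0,0,0],"slide":[0,0,-1],"jaw":36},{"dr":[0,0,0],"slide":[0,0,-1],"jaw":36}]'
$J '[{"dr":[0,0,0],"slide":[0,0,-1],"jaw":36},{"dr":[0,0,0],"slide":[0,0,-1],"jaw":36},{"dr":[0,0,0],"slide":[0,0,-1],"jaw":36},{"dr":[0,0,0],"slide":[0,0,-1],"jaw":36}]'
python3 - <<'E'
from h import *
p,d=vision.grab_frame('scene');cv2.imwrite('pics/scene3.png',p);q,d=vision.grab_frame('side');cv2.imwrite('pics/side3.png',q)
f=lambda a:cv2.resize(a,(400,500))
cv2.imwrite('pics/v3.png',np.hstack([f(p[100:350,180:380]),f(q[80:330,280:480])]))
E
```

```text
t: 16.42
tool_pos: [0.3994, -0.1959, 0.1548]
eef_rot: [[-0.44, -0.834, 0.332], [-0.646, 0.551, 0.528], [-0.623, 0.017, -0.782]]
force: [-10.4, 2.2, 10.2]
gripper_width: 0.008
grip_force: 58.3
t: 16.92
tool_pos: [0.4126, -0.2604, 0.155]
eef_rot: [[-0.315, -0.92, 0.233], [-0.714, 0.392, 0.58], [-0.625, 0.016, -0.781]]
force: [-17.2, -7.0, 21.4]
gripper_width: 0.008
grip_force: 58.9
t 16.925 tcp [ 0.413 -0.26   0.155] lean 38.6821307392494 psi 68.07912275860375 xh 66.18441285136119 yh 66.92426744362592 q [ -59.47    27.856   -7.046   81.107   29.704 -133.08 ] F [-17.162  -7.024  21.434] w 0.007977576551711872 58.93422245979309
r 0.24355234336611267 door -256.53283283484757
t: 17.55
tool_pos: [0.3981, -0.2958, 0.2043]
eef_rot: [[-0.314, -0.92, 0.235], [-0.714, 0.392, 0.58], [-0.626, 0.015, -0.78]]
force: [-0.6, -0.9, -0.1]
gripper_width: 0.0358
grip_force: 0.0
t: 18.05
tool_pos: [0.3744, -0.3539, 0.2824]
eef_rot: [[-0.315, -0.92, 0.235], [-0.714, 0.392, 0.58], [-0.626, 0.015, -0.78]]
force: [0.9, -1.0, -1.0]
gripper_width: 0.0359
grip_force: 0.0
```

View pics/v3.png

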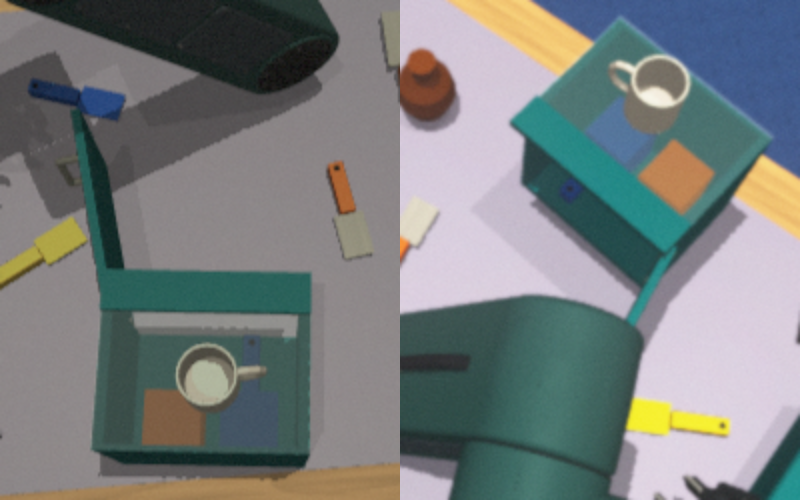

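Door now stands at about 103° with nothing disturbed. Next: lift over it, yaw back, and go to the scraper.

```bash
J="python3 -m jog"
$J '[{"dr":[0,0,0],"slide":[-0.8,0,-1],"jaw":60},{"dr":[0,0,0],"slide":[-0.8,0,-1],"jaw":60},{"dr":[0,0,0],"slide":[-0.8,0,-1],"jaw":60},{"dr":[0,0,0],"slide":[-0.8,0,-1],"jaw":60},{"dr":[0.62,0,0.78],"slide":[0,0,0],"jaw":60}]'
$J '[{"dr":[0.62,0,0.78],"slide":[0,0.5,0],"jaw":60},{"dr":[0.62,0,0.78],"slide":[0,1,0],"jaw":60},{"dr":[0.62,0,0.78],"slide":[0,1,0],"jaw":60},{"dr":[0.62,0,0.78],"slide":[0,1,0],"jaw":60},{"dr":[0.5,0,0.6],"slide":[0,1,0],"jaw":60}]'
python3 - <<'E'
from h import *
to([.362,.165,.105],9.3,38)
E
```

```text
t: 18.77
tool_pos: [0.3762, -0.3414, 0.3882]
eef_rot: [[-0.438, -0.831, 0.343], [-0.654, 0.557, 0.512], [-0.616, 0.0, -0.788]]
force: [-0.9, -0.4, 0.3]
gripper_width: 0.0599
grip_force: 0.0
t: 19.4
tool_pos: [0.3134, -0.2493, 0.3869]
eef_rot: [[-0.777, -0.144, 0.613], [-0.118, 0.99, 0.083], [-0.619, -0.008, -0.785]]
force: [0.4, 0.4, 0.1]
gripper_width: 0.06
grip_force: 0.0
t 19.4 tcp [ 0.313 -0.249  0.387] lean 38.234291383579205 psi 7.689563193982562 xh 8.669231523454785 yh 8.294044510693212 q [-78.606  -8.41  -13.754  81.742  38.14  -86.058] F [0.416 0.426 0.107] w 0.06003375476145712 0.0
dr [-0.1    0.023 -0.05 ] slide(cur frame) [ 3.507 16.208 11.301] slide(target frame) [ 3.321 16.039 11.594]
```

```bash
J="python3 -m jog"
$J '[{"dr":[-0.1,0,-0.05],"slide":[-0.4,1,0.3],"jaw":60},{"dr":[0,0,0],"slide":[-0.4,1,0.3],"jaw":60},{"dr":[0,0,0],"slide":[-0.4,1,0.3],"jaw":60},{"dr":[0,0,0],"slide":[-0.4,1,0.3],"jaw":60},{"dr":[0,0,0],"slide":[-0.4,1,0.3],"jaw":60}]' >/dev/null
$J '[{"dr":[0,0,0],"slide":[-0.4,1,0.3],"jaw":60},{"dr":[0,0,0],"slide":[-0.4,1,0.3],"jaw":60},{"dr":[0,0,0],"slide":[-0.3,1,0.3],"jaw":60},{"dr":[0,0,0],"slide":[0,1,0],"jaw":60},{"dr":[0,0,0],"slide":[0,1,0],"jaw":60}]'
python3 - <<'E'
from h import *
to([.386,.169,.073],9.3,38)
E
```

```text
t: 20.65
tool_pos: [0.3679, 0.0128, 0.3866]
eef_rot: [[-0.775, -0.167, 0.609], [-0.132, 0.986, 0.103], [-0.618, -0.0, -0.786]]
force: [0.1, 0.2, 0.4]
gripper_width: 0.0599
grip_force: 0.0
t 20.65 tcp [0.368 0.013 0.387] lean 38.14552035610018 psi 9.630612693894632 xh 9.649436224703898 yh 9.642254954437874 q [-29.657 -27.109 -26.659  59.155  23.024 -32.773] F [0.11  0.246 0.37 ] w 0.05986275050624335 0.0
dr [0.02  0.015 0.028] slide(cur frame) [ 6.363  6.041 10.831] slide(target frame) [ 6.364  6.049 10.825]
```

```bash
J="python3 -m jog"
$J '[{"dr":[0,0,0],"slide":[0.3,1,0.5],"jaw":60},{"dr":[0,0,0],"slide":[0.3,1,0.5],"jaw":60},{"dr":[0,0,0],"slide":[0.3,1,0.5],"jaw":60},{"dr":[0,0,0],"slide":[0.6,1,1],"jaw":60},{"dr":[0,0,0],"slide":[0.6,1,1],"jaw":60}]' >/dev/null
$J '[{"dr":[0,0,0],"slide":[0.6,1,1],"jaw":60},{"dr":[0,0,0],"slide":[0.8,0,1.0],"jaw":60},{"dr":[0,0,0],"slide":[0.8,0,1.0],"jaw":60},{"dr":[0,0,0],"slide":[0.8,0,1.0],"jaw":60},{"dr":[0,0,0],"slide":[0.6,0,1.0],"jaw":60}]'
python3 - <<'E'
from h import *
to([.386,.169,.073],9.3,38)
E
```

```text
t: 21.9
tool_pos: [0.361, 0.1616, 0.1306]
eef_rot: [[-0.776, -0.168, 0.609], [-0.133, 0.986, 0.103], [-0.617, -0.001, -0.787]]
force: [1.1, -0.2, 0.7]
gripper_width: 0.0602
grip_force: 0.0
t 21.9 tcp [0.361 0.162 0.131] lean 38.11290225915498 psi 9.582925888337732 xh 9.713279158872703 yh 9.663620909536306 q [ 14.496 -14.061 -65.605   0.446  -3.03    3.767] F [ 1.129 -0.152  0.657] w 0.06015479226373433 0.0
dr [0.017 0.011 0.033] slide(cur frame) [0.609 0.128 2.331] slide(target frame) [0.605 0.131 2.332]
```

```bash
J="python3 -m jog"
$J '[{"dr":[0,0,0],"slide":[0.3,0.1,1],"jaw":60},{"dr":[0,0,0],"slide":[0.3,0,1],"jaw":60},{"dr":[0,0,0],"slide":[0,0,0.3],"jaw":60},{"dr":[0,0,0],"slide":[0,0,0],"jaw":60}]'
python3 - <<'E'
from h import *
to([.4226,.1754,.026],9.3,38)
E
```

```text
t: 22.4
tool_pos: [0.3926, 0.1734, 0.0925]
eef_rot: [[-0.786, -0.165, 0.596], [-0.134, 0.986, 0.096], [-0.603, -0.004, -0.797]]
force: [0.1, 0.1, -0.2]
gripper_width: 0.0601
grip_force: 0.0
t 22.4 tcp [0.393 0.173 0.092] lean 37.11693925430834 psi 9.195896003448459 xh 9.700753417936925 yh 9.516917378855993 q [ 15.481  -4.158 -67.437 -10.23   -3.788   4.617] F [ 0.118  0.079 -0.158] w 0.06012566775668162 0.0
dr [-0.006 -0.088  0.032] slide(cur frame) [ 0.652 -0.107  2.723] slide(target frame) [ 0.694 -0.114  2.712]
```

Joint 3 is at its limit: a 38° lean can't reach the scraper this close in. I'll pick it up with a 18° lean, set it down 10 cm further forward along its own axis, and regrasp there with 38°.

```bash
J="python3 -m jog"
$J '[{"dr":[0,1,0],"slide":[0,0,-0.4],"jaw":60},{"dr":[0,1,0],"slide":[0,0,0],"jaw":60},{"dr":[0,0,0],"slide":[0,0,0],"jaw":60}]'
python3 - <<'E'
from h import *
to([.4226,.1754,.08],9.3,18)
E
```

```text
t: 22.78
tool_pos: [0.3928, 0.1735, 0.0959]
eef_rot: [[-0.913, -0.165, 0.373], [-0.155, 0.986, 0.058], [-0.378, -0.005, -0.926]]
force: [0.5, 0.5, -0.5]
gripper_width: 0.0602
grip_force: 0.0
t 22.775 tcp [0.393 0.173 0.096] lean 22.202256047764216 psi 8.827421083431545 xh 9.617066680259098 yh 9.504323594499951 q [ 14.338  -1.256 -51.307  17.84   -2.08    4.373] F [ 0.524  0.47  -0.476] w 0.060178888302499955 0.0
dr [-0.019  0.42   0.029] slide(cur frame) [-0.868 -0.119  0.921] slide(target frame) [-0.934 -0.117  0.854]
```

```bash
J="python3 -m jog"
$J '[{"dr":[0,0.4,0],"slide":[-0.5,0,0.4],"jaw":60},{"dr":[0,0,0],"slide":[-0.4,0,0.4],"jaw":60},{"dr":[0,0,0],"slide":[0,0,0],"jaw":60}]'
python3 - <<'E'
from h import *
to([.4226,.1754,.024],9.3,18)
E
```

```text
t: 23.15
tool_pos: [0.4187, 0.1778, 0.0828]
eef_rot: [[-0.937, -0.166, 0.308], [-0.159, 0.986, 0.047], [-0.312, -0.005, -0.95]]
force: [0.5, -0.5, -0.1]
gripper_width: 0.0598
grip_force: 0.0
t 23.15 tcp [0.419 0.178 0.083] lean 18.18059736550998 psi 8.624066904792 xh 9.62744459320842 yh 9.529780678279323 q [ 13.746   4.135 -46.231  21.52   -1.596   3.914] F [ 0.48  -0.474 -0.063] w 0.05983133931026625 0.0
dr [-0.021  0.018  0.031] slide(cur frame) [ 0.603 -0.109  2.157] slide(target frame) [ 0.596 -0.12   2.159]
```

```bash
J="python3 -m jog"
$J '[{"dr":[0,0,0],"slide":[0.2,-0.1,0.7],"jaw":60},{"dr":[0,0,0],"slide":[0.2,0,0.7],"jaw":60},{"dr":[0,0,0],"slide":[0.2,0,0.67],"jaw":60},{"dr":[0,0,0],"slide":[0,0,0],"jaw":40},{"dr":[0,0,0],"slide":[0,0,0],"jaw":15}]'
$J '[{"dr":[0,0,0],"slide":[0,0,0],"jaw":15},{"dr":[0,0,0],"slide":[0,0,0],"jaw":15},{"dr":[0,0,0],"slide":[0,0,0],"jaw":15},{"dr":[0,0,0],"slide":[-0.15,0,-0.5],"jaw":15},{"dr":[0,0,0],"slide":[0,0,0],"jaw":15}]' 40
python3 - <<'E'
from h import *
to([.5226,.1918,.038],9.3,18)
E
```

```text
t: 23.78
tool_pos: [0.4213, 0.1756, 0.0304]
eef_rot: [[-0.937, -0.166, 0.308], [-0.159, 0.986, 0.047], [-0.312, -0.005, -0.95]]
force: [0.8, -0.5, 0.5]
gripper_width: 0.0242
grip_force: 0.0
t: 24.4
tool_pos: [0.422, 0.1757, 0.0436]
eef_rot: [[-0.937, -0.166, 0.309], [-0.159, 0.986, 0.047], [-0.313, -0.005, -0.95]]
force: [-0.0, 0.2, 0.1]
gripper_width: 0.0149
grip_force: 0.0
t 24.4 tcp [0.422 0.176 0.044] lean 18.218823409651925 psi 8.668189516117378 xh 9.62784324401972 yh 9.534053927529868 q [ 13.298   7.974 -50.234  13.629  -1.446   3.487] F [-0.025  0.214  0.093] w 0.014860415416553504 0.0
dr [-0.02   0.022  0.031] slide(cur frame) [-3.802 -0.033  1.368] slide(target frame) [-3.807 -0.017  1.354]
```

```bash
J="python3 -m jog"
$J '[{"dr":[0,0,0],"slide":[-0.3,0,-1],"jaw":60},{"dr":[0,0,0],"slide":[-0.3,0,-1],"jaw":60},{"dr":[0,0,0],"slide":[0,0,0],"jaw":60}]' | head -2
python3 - <<'E'
from h import *
show()
c=vision.camera_params('wrist');print(c)
p,d=vision.grab_frame('wrist');cv2.imwrite('pics/w2.png',p);np.save('pics/w2.npy',d)
for n in ['scene','side']:
    q,e=vision.grab_frame(n);cv2.imwrite(f'pics/{n}4.png',q);np.save(f'pics/{n}4.npy',e)
s=cv2.imread('pics/side4.png')[150:250,230:330];s2=cv2.imread('pics/scene4.png')[165:245,310:390]
cv2.imwrite('pics/v4.png',np.hstack([cv2.resize(p,(480,300)),np.vstack([cv2.resize(s,(300,300),interpolation=2)]),]))
cv2.imwrite('pics/v4.png',np.vstack([cv2.imread('pics/v4.png'),np.hstack([cv2.resize(s2,(300,300),interpolation=2),np.zeros((300,480,3),np.uint8)])]))
E
```

```text
t: 24.78
tool_pos: [0.4211, 0.1759, 0.0964]
t 24.775 tcp [0.421 0.176 0.096] lean 18.304050326416238 psi 8.696350405898734 xh 9.62923082946113 yh 9.537231582539661 q [ 13.356   3.08  -44.697  23.976  -1.462   3.539] F [-0.941  0.235  0.09 ] w 0.05973023636038512 0.0
{'fx': 309.70691628693146, 'fy': 309.70691628693146, 'cx': 324.6011131045879, 'cy': 199.2330962881354, 'R': array([[-0.166,  0.986, -0.006],
       [ 0.82 ,  0.141,  0.555],
       [ 0.548,  0.087, -0.832]]), 't': array([-0.105, -0.397, -0.01 ])}
```

View pics/v4.png

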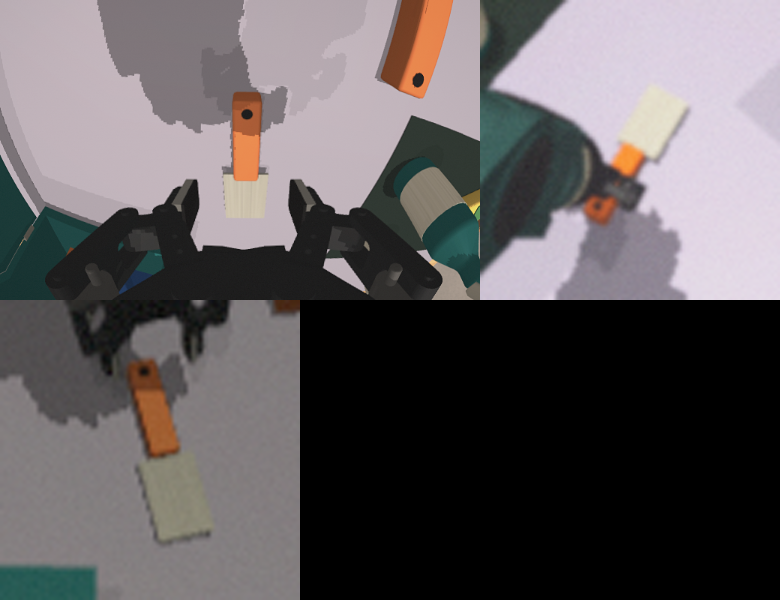

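```bash
cat >> h.py <<'E'
def wrist_orange():
    c=vision.camera_params('wrist');p,d=vision.grab_frame('wrist')
    hsv=cv2.cvtColor(p,cv2.COLOR_BGR2HSV)
    m=((hsv[...,0]>4)&(hsv[...,0]<18)&(hsv[...,1]>140)&(hsv[...,2]>80)).astype(np.uint8)
    n,lab,st,ce=cv2.connectedComponentsWithStats(m)
    out=[]
    for i in range(1,n):
        if st[i,4]<200: continue
        v,u=np.nonzero((lab==i)&(d>0));a=(u-c['cx'])/c['fx'];b=(v-c['cy'])/c['fy'];r=np.hypot(a,b)+1e-9
        z=d[v,u];k=np.tan(r)/r;P=(np.c_[a*k*z,b*k*z,z]-c['t'])@c['R']
        top=P[P[:,2]>np.percentile(P[:,2],95)-.006]
        rect=cv2.minAreaRect((top[:,:2]*1000).astype(np.float32))
        print(st[i],'z pct',np.percentile(P[:,2],[5,50,95]),'rect mm',rect,'box',cv2.boxPoints(rect).round(0).tolist())
E
python3 -c "
from h import *
wrist_orange()
for n in ['scene']:
    d=np.load('pics/scene4.npy'); 
import shutil;shutil.copy('pics/scene4.npy','pics/sceneX0.npy')
"
```

```text
[ 509    0   97  135 8265] z pct [0.009 0.039 0.041] rect mm ((287.8354187011719, 320.63043212890625), (38.66916275024414, 108.05612182617188), 89.7811050415039) box [[234.0, 302.0], [342.0, 301.0], [342.0, 340.0], [234.0, 340.0]]
[ 310  126   39  119 4092] z pct [0.014 0.028 0.029] rect mm ((429.342529296875, 181.10595703125), (89.78507232666016, 25.306344985961914), 9.01096248626709) box [[383.0, 187.0], [387.0, 162.0], [476.0, 176.0], [472.0, 201.0]]
```

Handle precisely found: centre (.4293,.1811), yaw 9.0°, top at .028. I retry slightly lower, watching each step.

```bash
J="python3 -m jog"
python3 -c "
from h import *
to([.4224,.180,.028],9.0,18)"
$J '[{"dr":[0,0,0.05],"slide":[0.25,0.18,0.9],"jaw":60},{"dr":[0,0,0],"slide":[0.25,0,0.9],"jaw":60},{"dr":[0,0,0],"slide":[0.22,0,0.85],"jaw":60},{"dr":[0,0,0],"slide":[0,0,0],"jaw":60}]'
$J '[{"dr":[0,0,0],"slide":[0,0,0],"jaw":20},{"dr":[0,0,0],"slide":[0,0,0],"jaw":20},{"dr":[0,0,0],"slide":[0,0,0],"jaw":20},{"dr":[0,0,0],"slide":[0,0,0],"jaw":20}]' 60
```

```text
t 24.975 tcp [0.42  0.176 0.094] lean 18.051251866416997 psi 8.632964328539384 xh 9.626545516364517 yh 9.531160364660963 q [ 13.35    3.229 -44.865  23.912  -1.46    3.541] F [-0.098  0.365 -0.5  ] w 0.060164210734460905 0.0
dr [-0.011  0.005  0.06 ] slide(cur frame) [0.686 0.171 2.44 ] slide(target frame) [0.685 0.159 2.441]
t: 25.48
tool_pos: [0.4214, 0.18, 0.0248]
eef_rot: [[-0.94, -0.157, 0.304], [-0.151, 0.988, 0.046], [-0.307, -0.003, -0.952]]
force: [-0.8, -0.7, 0.1]
gripper_width: 0.0601
grip_force: 0.0
t: 25.98
tool_pos: [0.4233, 0.1805, 0.0275]
eef_rot: [[-0.938, -0.157, 0.309], [-0.15, 0.988, 0.047], [-0.313, -0.002, -0.95]]
force: [-3.5, -1.9, 8.7]
gripper_width: 0.0214
grip_force: 44.8
```

```bash
J="python3 -m jog"
$J '[{"dr":[0,0,0],"slide":[0,0,0],"jaw":5},{"dr":[0,0,0],"slide":[0,0,0],"jaw":5},{"dr":[0,0,0],"slide":[-0.15,0,-0.45],"jaw":5},{"dr":[0,0,0],"slide":[0,0,0],"jaw":5}]' 60
python3 -c "
from h import *
to([.5226,.195,.038],9.0,18)"
```

```text
t: 26.48
tool_pos: [0.4235, 0.1806, 0.0395]
eef_rot: [[-0.938, -0.157, 0.31], [-0.15, 0.988, 0.047], [-0.313, -0.002, -0.95]]
force: [0.7, -0.4, -1.7]
gripper_width: 0.017
grip_force: 58.7
t 26.475 tcp [0.424 0.181 0.039] lean 18.246944697990465 psi 8.683074661431432 xh 9.101379162057347 yh 9.06036990027728 q [ 13.989   8.705 -50.27   12.851  -1.659   4.643] F [ 0.744 -0.407 -1.681] w 0.017017381211992748 58.651145598851144
dr [-0.01   0.025  0.01 ] slide(cur frame) [-3.785 -0.057  1.189] slide(target frame) [-3.791 -0.053  1.173]
```

```bash
J="python3 -m jog"
$J '[{"dr":[0,0,0],"slide":[-0.5,0,0.16],"jaw":5},{"dr":[0,0,0],"slide":[-0.95,0,0.31],"jaw":5},{"dr":[0,0,0],"slide":[-0.95,0,0.31],"jaw":5},{"dr":[0,0,0],"slide":[-0.95,0,0.31],"jaw":5},{"dr":[0,0,0],"slide":[-0.5,0,0.16],"jaw":5}]'
$J '[{"dr":[0,0,0],"slide":[0.1,0,0.25],"jaw":5},{"dr":[0,0,0],"slide":[0.05,0,0.2],"jaw":5},{"dr":[0,0,0],"slide":[0,0,0],"jaw":60},{"dr":[0,0,0],"slide":[0,0,0],"jaw":60},{"dr":[0,0,0],"slide":[-0.3,0,-0.95],"jaw":60}]'
$J '[{"dr":[0,0,0],"slide":[-0.3,0,-0.95],"jaw":60},{"dr":[0,-1,0],"slide":[0.5,0,-0.5],"jaw":60},{"dr":[0,-1,0],"slide":[0.5,0,0],"jaw":60},{"dr":[0,0,0],"slide":[0,0,0],"jaw":60}]'
python3 -c "
from h import *
wrist_orange();show()"
```

```text
t: 27.1
tool_pos: [0.5245, 0.1966, 0.0383]
eef_rot: [[-0.938, -0.157, 0.308], [-0.15, 0.988, 0.047], [-0.311, -0.002, -0.95]]
force: [-0.2, -0.2, -1.8]
gripper_width: 0.0167
grip_force: 58.6
t: 27.72
tool_pos: [0.5208, 0.196, 0.0503]
eef_rot: [[-0.939, -0.158, 0.304], [-0.151, 0.988, 0.046], [-0.308, -0.003, -0.951]]
force: [-0.1, -0.6, -0.2]
gripper_width: 0.0599
grip_force: 0.0
t: 28.22
tool_pos: [0.5006, 0.1931, 0.0743]
eef_rot: [[-0.83, -0.158, 0.535], [-0.135, 0.987, 0.083], [-0.541, -0.003, -0.841]]
force: [-0.1, 0.8, -0.3]
gripper_width: 0.0602
grip_force: 0.0
[598   0  42  22 534] z pct [0.012 0.032 0.038] rect mm ((337.9617919921875, 319.1552429199219), (8.813010215759277, 27.16603660583496), 2.2209274768829346) box [[333.0, 333.0], [334.0, 305.0], [343.0, 306.0], [342.0, 333.0]]
[ 304  141   43  110 4119] z pct [0.009 0.028 0.029] rect mm ((528.3486328125, 198.3172149658203), (90.5697021484375, 25.52880096435547), 7.961451053619385) box [[482.0, 205.0], [485.0, 179.0], [575.0, 192.0], [571.0, 217.0]]
[  49  278   74   76 3278] z pct [0.026 0.065 0.117] rect mm ((638.028564453125, -15.321533203125), (47.671085357666016, 462.6686096191406), 49.03658676147461) box [[448.0, 118.0], [797.0, -185.0], [828.0, -149.0], [479.0, 154.0]]
[431 333  15  29 292] z pct [0.071 0.085 0.094] rect mm ((667.2949829101562, 342.708984375), (31.133346557617188, 7.944516181945801), 49.09382629394531) box [[654.0, 334.0], [660.0, 328.0], [680.0, 352.0], [674.0, 357.0]]
t 28.275 tcp [0.503 0.194 0.076] lean 32.78816804067158 psi 8.817411168637534 xh 9.219552051766303 yh 9.101622656620663 q [ 13.85    8.402 -53.264  -4.354  -2.723   3.896] F [ 0.878 -0.383  0.913] w 0.060389717598114644 0.0
```

```bash
J="python3 -m jog"
$J '[{"dr":[0,-0.4,0],"slide":[0,0,0],"jaw":60},{"dr":[0.06,0,0.08],"slide":[0,0,0],"jaw":60},{"dr":[0,0,0],"slide":[0,0,0],"jaw":60}]' >/dev/null
python3 -c "
from h import *
to([.5184,.197,.0235],8,38)"
```

```text
t 28.65 tcp [0.506 0.194 0.077] lean 36.93015621136101 psi 7.8331614461041355 xh 8.18825810372155 yh 8.060066395742538 q [ 14.525   8.648 -57.356 -12.745  -4.015   5.074] F [-0.025  0.36   0.653] w 0.05987937443392563 0.0
dr [-0.01  -0.107  0.015] slide(cur frame) [0.865 0.047 1.9  ] slide(target frame) [0.9   0.041 1.883]
```

```bash
J="python3 -m jog"
$J '[{"dr":[0,-0.1,0],"slide":[0.5,0.05,0.5],"jaw":60},{"dr":[0,0,0],"slide":[0.4,0,0.7],"jaw":60},{"dr":[0,0,0],"slide":[0,0,0.68],"jaw":60},{"dr":[0,0,0],"slide":[0,0,0],"jaw":60}]'
$J '[{"dr":[0,0,0],"slide":[0,0,0],"jaw":20},{"dr":[0,0,0],"slide":[0,0,0],"jaw":20},{"dr":[0,0,0],"slide":[0,0,0],"jaw":5},{"dr":[0,0,0],"slide":[0,0,0],"jaw":5},{"dr":[0,0,0],"slide":[0,0,0],"jaw":5}]' 60
```

```text
t: 29.15
tool_pos: [0.5161, 0.1966, 0.0249]
eef_rot: [[-0.781, -0.14, 0.609], [-0.113, 0.99, 0.084], [-0.614, -0.003, -0.789]]
force: [0.5, -0.1, 0.6]
gripper_width: 0.0601
grip_force: 0.0
t: 29.78
tool_pos: [0.5153, 0.1965, 0.0266]
eef_rot: [[-0.779, -0.141, 0.611], [-0.112, 0.99, 0.085], [-0.617, -0.003, -0.787]]
force: [-3.9, -0.6, 7.2]
gripper_width: 0.023
grip_force: 58.4
```

```bash
J="python3 -m jog"
cat >> h.py <<'E'
# scraper in tool, at grasp
Rg=np.array([[-0.779,-0.141,0.611],[-0.112,0.99,0.085],[-0.617,-0.003,-0.787]])
Tg=np.array([.5153,.1965,.0266]); so=np.array([.5283,.1983,0]); 
TIP=Rg.T@(so+np.array([.12*np.cos(np.radians(8.1)),.12*np.sin(np.radians(8.1)),.014])-Tg)
SX=Rg.T@np.array([np.cos(np.radians(8.1)),np.sin(np.radians(8.1)),0])
MOUTH=np.array([.7597,-.1078,.070]);xh=np.array([np.cos(np.radians(-5.6)),np.sin(np.radians(-5.6)),0]);yh=np.array([-xh[1],xh[0],0])
def ins(off):
    "off: wanted tip (x,y,z) relative to mouth, cabinet axes"
    s=show();R=np.array(s['eef_rot']);t=s['tool_pos']+R@TIP;sx=R@SX;d=t-MOUTH
    B=np.c_[xh,yh,[0,0,1]]
    print('tip in mouth frame mm',1000*B.T@d,'scraper yaw',np.degrees(np.arctan2(sx[1],sx[0])),'pitch',np.degrees(np.arcsin(sx[2])))
    print('slide',R.T@(B@np.array(off)-d)/.025)
E
$J '[{"dr":[0,0,0],"slide":[-0.4,0,-0.5],"jaw":5},{"dr":[0,0,0],"slide":[-0.6,0,-0.8],"jaw":5},{"dr":[0.2,0,0.26],"slide":[-0.5,0,-1],"jaw":5},{"dr":[0.2,0,0.26],"slide":[0,0,-1],"jaw":5},{"dr":[0.2,0,0.26],"slide":[0,0,0],"jaw":5}]'
$J '[{"dr":[0.25,0,0.3],"slide":[0,-0.3,0],"jaw":5},{"dr":[0,0,0],"slide":[0,-0.3,0],"jaw":5}]' >/dev/null
python3 -c "
from h import *
ins([-.15,0,0.01])"
```

```text
t: 30.4
tool_pos: [0.4932, 0.1946, 0.1157]
eef_rot: [[-0.786, 0.032, 0.618], [0.025, 0.999, -0.02], [-0.618, -0.001, -0.786]]
force: [-0.2, -1.2, -1.6]
gripper_width: 0.0225
grip_force: 59.0
t 30.65 tcp [0.493 0.18  0.114] lean 38.045205605817735 psi -5.824293184086026 xh -5.402202632236442 yh -5.562511715827398 q [ 19.419   4.438 -53.431  -3.161 -15.237  20.038] F [ 0.373  0.171 -2.214] w 0.02293052277453797 58.99261799262604
tip in mouth frame mm [-160.76   260.364   31.32 ] scraper yaw -5.5684686521162 pitch -0.04563062976014932
slide [  0.215 -10.412   0.962]
```

```bash
J="python3 -m jog"
$J '[{"dr":[0,0,0],"slide":[0,-0.6,0],"jaw":5},{"dr":[0,0,0],"slide":[0,-0.9,0],"jaw":5},{"dr":[0,0,0],"slide":[0,-0.9,0],"jaw":5},{"dr":[0,0,0],"slide":[0,-0.9,0],"jaw":5},{"dr":[0,0,0],"slide":[0,-0.9,0],"jaw":5}]' >/dev/null
$J '[{"dr":[0,0,0],"slide":[0,-0.9,0.1],"jaw":5},{"dr":[0,0,0],"slide":[0,-0.9,0.2],"jaw":5},{"dr":[0,0,0],"slide":[0,-0.9,0.2],"jaw":5},{"dr":[0,0,0],"slide":[0,-0.9,0.2],"jaw":5},{"dr":[0,0,0],"slide":[0,-0.9,0.2],"jaw":5}]' >/dev/null
$J '[{"dr":[0,0,0],"slide":[0,-0.9,0.1],"jaw":5},{"dr":[0,0,0],"slide":[0.2,-0.7,0],"jaw":5},{"dr":[0,0,0],"slide":[0,0,0],"jaw":5}]' >/dev/null
python3 -c "
from h import *
ins([-.15,0,0.0])
c=vision.camera_params('wrist')
p,d=vision.grab_frame('wrist');cv2.imwrite('pics/w5.png',p);np.save('pics/w5.npy',d)
print({k:np.asarray(v).tolist() for k,v in c.items()})
q,e=vision.grab_frame('side');r,e=vision.grab_frame('scene');cv2.imwrite('pics/scene5.png',r);cv2.imwrite('pics/side5.png',q)
cv2.imwrite('pics/v5.png',np.vstack([cv2.resize(p[100:400,120:520],(800,600))]))
"
```

```text
t 32.275 tcp [ 0.478 -0.079  0.092] lean 38.046079741507526 psi -6.016903103569917 xh -5.551815880646527 yh -5.7284612074649175 q [-26.525   0.982 -63.373 -10.595  12.469 -16.779] F [-0.369  0.049 -1.6  ] w 0.02293719724975168 59.035012961685425
tip in mouth frame mm [-149.841    0.966    9.098] scraper yaw -5.734431715695206 pitch -0.04485455007609788
slide [ 0.229 -0.037  0.283]
{'fx': 309.70691628693146, 'fy': 309.70691628693146, 'cx': 324.6011131045879, 'cy': 199.2330962881354, 'R': [[0.0997097024017081, 0.9950046163405997, -0.004877366898272886], [0.592866059222658, -0.055473189297173923, 0.8033881758471411], [0.7991043805841385, -0.08299722121913156, -0.5954356809942984]], 't': [0.02969571453281429, -0.33518268368167214, -0.17758703132322348]}
```

View pics/v5.png

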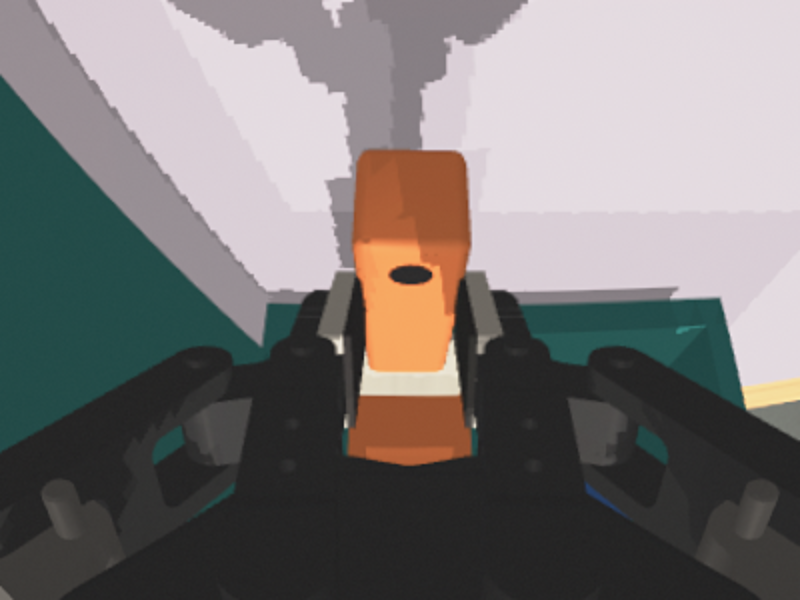

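Scraper held level, its blade in line with the orange holder (holder between columns ~345 and 473 of the crop). I check numerically using the wrist depth.

```bash
python3 - <<'E'
from h import *
c=vision.camera_params('wrist');p=cv2.imread('pics/w5.png');d=np.load('pics/w5.npy')
B=np.c_[xh,yh,[0,0,1]]
def W(u,v):
    a=(u-c['cx'])/c['fx'];b=(v-c['cy'])/c['fy'];r=np.hypot(a,b)+1e-9;z=d[v,u];k=np.tan(r)/r
    return ((np.c_[a*k*z,b*k*z,z]-c['t'])@c['R']-MOUTH)@B*1000
for x in (370,410,450):
  for y in (270,300,350,384,388,392,405,430,450,458):
    u,v=120+x//2,100+y//2; print((x,y),p[v,u],W(np.array([u]),np.array([v]))[0].round(1))
for v in (312,318,322):
    u=np.arange(285,362);w=W(u,np.full_like(u,v)); hsv=cv2.cvtColor(p,cv2.COLOR_BGR2HSV)[v,u]; ok=(hsv[:,0]<18)&(hsv[:,1]>120)
    print(v,'holder y range',w[ok][0],w[ok][-1])
u=np.arange(285,362)
for v in (290,294):
    w=W(u,np.full_like(u,v)); b=p[v,u].astype(int); ok=b[:,0]>130; print('blade',v,w[ok][:1],w[ok][-1:])
E
```

```text
(370, 270) [ 92 156 246] [-303.1   -4.5   24.4]
(370, 300) [ 94 161 246] [-286.7   -5.4   23.5]
(370, 350) [ 88 152 245] [-246.9   -7.8   20.5]
(370, 384) [198 219 226] [-166.5  -12.9    3.5]
(370, 388) [199 219 225] [-158.3  -13.4    2.6]
(370, 392) [204 223 228] [-152.9  -13.7    2.6]
(370, 405) [ 49  82 152] [ -2.9 -23.6 -38.8]
(370, 430) [ 50  83 152] [ -2.3 -23.1 -19.7]
(370, 450) [ 60 101 186] [  0.7 -22.9  -5.9]
(370, 458) [ 51  82 147] [ 13.6 -23.5  -3. ]
(410, 270) [45 44 45] [-304.5    4.5   25.1]
(410, 300) [ 97 167 247] [-286.1    4.5   23.2]
(410, 350) [ 97 167 247] [-249.5    4.5   21.5]
(410, 384) [195 216 223] [-167.5    4.5    3.7]
(410, 388) [196 216 223] [-160.7    4.5    3.2]
(410, 392) [200 220 226] [-154.7    4.5    3.1]
(410, 405) [ 51  84 153] [ -2.8   4.4 -39.1]
(410, 430) [ 49  82 151] [ -2.7   4.5 -20. ]
(410, 450) [ 59 100 185] [-0.4  4.6 -6. ]
(410, 458) [ 59  98 180] [14.3  4.6 -3.5]
(450, 270) [ 65 109 203] [-302.6   13.5   24. ]
(450, 300) [ 64 109 202] [-286.7   14.4   23.5]
(450, 350) [213 229 234] [-213.1   19.1    6.4]
(450, 384) [196 216 224] [-168.2   21.8    4. ]
(450, 388) [196 216 224] [-160.1   22.3    3. ]
(450, 392) [201 222 227] [-153.1   22.7    2.6]
(450, 405) [ 50  83 152] [ -2.1  32.5 -39.3]
(450, 430) [ 50  83 151] [ -3.2  32.  -19.7]
(450, 450) [ 60 100 186] [-0.1 32.  -6. ]
(450, 458) [ 45  70 121] [13.7 32.7 -3.3]
312 holder y range [ -1.307 -33.018 -24.172] [ -2.291  40.531 -24.24 ]
318 holder y range [ -1.796 -36.801 -15.125] [ -2.466  44.422 -15.332]
322 holder y range [ -2.657 -37.863  -9.058] [-2.683 44.229 -9.473]
blade 290 [[-174.3    -15.814    4.485]] [[-174.165   23.952    4.253]]
blade 294 [[-159.854  -17.75     3.173]] [[-159.844   25.845    2.968]]
```

The scraper has drooped about 3.7° tip-down in the grip. I level it by leaning further and re-measure.

```bash
J="python3 -m jog"
cat >> h.py <<'E'
def meas():
    s=show();c=vision.camera_params('wrist');p,d=vision.grab_frame('wrist');B=np.c_[xh,yh,[0,0,1]]
    u=np.full(400,325);v=np.arange(400);a=(u-c['cx'])/c['fx'];b=(v-c['cy'])/c['fy'];r=np.hypot(a,b)+1e-9;z=d[v,u];k=np.tan(r)/r
    w=((np.c_[a*k*z,b*k*z,z]-c['t'])@c['R']-MOUTH)@B*1000
    px=p[v,u].astype(int);bl=(px.min(1)>150)&(v>250)&(v<330);ha=(px[:,2]>200)&(px[:,0]<130)&(v>240)
    hs=cv2.cvtColor(p,cv2.COLOR_BGR2HSV)[v,u];ho=(hs[:,0]<18)&(hs[:,1]>120)&(px[:,2]<200)&(v>285)
    for nm,m in (('handle',ha),('blade top',bl)):
        if m.sum()>3:
            f=np.polyfit(w[m,0],w[m,2],1);print(nm,m.sum(),'x',w[m,0].min(),w[m,0].max(),'y',w[m,1].mean(),'pitch',np.degrees(np.arctan(f[0])),'z at ends',np.polyval(f,[w[m,0].min(),w[m,0].max()]))
    print('holder',w[ho][::3])
    cv2.imwrite('pics/wm.png',p)
E
$J '[{"dr":[0,-0.37,0],"slide":[0,0,0],"jaw":5},{"dr":[0,0,0],"slide":[0.2,-0.04,0.25],"jaw":5},{"dr":[0,0,0],"slide":[0,0,0],"jaw":5}]'
python3 -c "
from h import *
meas()"
```

```text
t: 32.8
tool_pos: [0.4815, -0.0792, 0.0869]
eef_rot: [[-0.748, 0.097, 0.656], [0.072, 0.995, -0.066], [-0.659, -0.002, -0.752]]
force: [-0.5, 0.1, -2.1]
gripper_width: 0.0228
grip_force: 59.2
t 32.8 tcp [ 0.482 -0.079  0.087] lean 41.25755405686631 psi -5.707014874880729 xh -5.4665271926113785 yh -5.571106955757017 q [-27.339   2.671 -67.4   -19.266  14.07  -16.782] F [-0.52   0.052 -2.145] w 0.022771292369751634 59.248581966385245
handle 43 x -293.99589076214517 -225.49282809361262 y 3.0950016105335676 pitch -0.4944311396753747 z at ends [18.306 17.715]
blade top 11 x -180.2282392836654 -150.0847471549341 y 3.234955203727836 pitch -1.051088735124953 z at ends [5.003 4.45 ]
holder [[ -2.623   3.428 -32.881]
 [ -1.756   3.44  -28.73 ]
 [ -3.373   3.45  -23.966]
 [ -2.906   3.461 -19.752]
 [ -2.636   3.473 -15.504]
 [ -1.837   3.485 -11.384]
 [  0.022   3.498  -7.487]
 [  5.726   3.516  -4.329]
 [ 23.464   3.551  -3.331]
 [ 50.211   3.598  -3.593]
 [ -4.552   3.536  10.325]
 [ -3.688   3.549  14.368]]
```

```bash
J="python3 -m jog"
$J '[{"dr":[0,0,0],"slide":[-0.5,0,0.44],"jaw":5},{"dr":[0,-0.05,0],"slide":[-0.75,0,0.66],"jaw":5},{"dr":[0,0,0],"slide":[-0.75,0,0.66],"jaw":5},{"dr":[0,0,0],"slide":[-0.75,0,0.66],"jaw":5},{"dr":[0,0,0],"slide":[-0.6,0,0.61],"jaw":5}]' 
$J '[{"dr":[0,0,0],"slide":[0,0,0],"jaw":5}]' >/dev/null
python3 -c "
from h import *
meas()"
```

```text
t: 33.48
tool_pos: [0.5966, -0.0909, 0.0872]
eef_rot: [[-0.741, 0.097, 0.665], [0.071, 0.995, -0.067], [-0.668, -0.003, -0.744]]
force: [0.3, -0.3, -1.8]
gripper_width: 0.0229
grip_force: 59.4
t 33.6 tcp [ 0.597 -0.091  0.087] lean 41.95139342354322 psi -5.76001203853495 xh -5.413318993346521 yh -5.568251768119765 q [-21.37   12.398 -55.06  -18.342  10.363 -11.996] F [-0.289 -0.247 -2.578] w 0.022678369550195435 59.379512768791756
handle 37 x -178.3790991484134 -124.20018428679678 y 2.6120293478137073 pitch 0.23850075935633522 z at ends [18.398 18.624]
holder [[13.878  2.83  -3.717]
 [29.443  2.856 -4.21 ]
 [ 2.58   2.843  5.6  ]
 [-2.288  2.849  9.887]
 [-3.111  2.859 13.19 ]
 [-2.692  2.871 16.208]
 [-3.089  2.881 19.382]
 [-3.674  2.891 22.571]
 [-1.535  2.905 25.26 ]
 [-1.611  2.916 28.347]
 [-2.761  2.925 31.59 ]
 [-1.596  2.937 34.464]]
```

```bash
J="python3 -m jog"
$J '[{"dr":[0,0,0],"slide":[0.09,0,0.1],"jaw":5},{"dr":[0,0,0],"slide":[-0.5,0,0.45],"jaw":5},{"dr":[0,0,0],"slide":[-0.5,0,0.45],"jaw":5},{"dr":[0,0,0],"slide":[0,0,0],"jaw":5}]' 
python3 -c "
from h import *
meas()"
```

```text
t: 34.15
tool_pos: [0.6299, -0.0947, 0.0842]
eef_rot: [[-0.74, 0.098, 0.666], [0.07, 0.995, -0.068], [-0.669, -0.003, -0.743]]
force: [-0.5, 0.4, -1.8]
gripper_width: 0.0229
grip_force: 59.4
t 34.15 tcp [ 0.63  -0.095  0.084] lean 41.992882114707086 psi -5.802056847979497 xh -5.436594230068139 yh -5.60017786135009 q [-20.221  15.227 -51.22  -17.53    9.59  -11.09 ] F [-0.53   0.354 -1.832] w 0.022921577834685677 59.36784364821506
handle 17 x -145.1321445536165 -123.95508220477947 y 2.148289743741528 pitch -0.8088426006135441 z at ends [15.606 15.307]
holder [[35.08   2.293 -3.468]
 [-0.993  2.291  8.585]
 [-2.192  2.301 11.69 ]
 [-2.391  2.311 14.533]
 [-2.334  2.321 17.304]
 [-3.33   2.331 20.281]
 [-3.507  2.341 23.067]
 [-2.147  2.352 25.556]
 [-2.003  2.362 28.275]
 [-2.781  2.372 31.139]
 [-2.721  2.382 33.849]
 [-2.847  2.392 36.579]]
```

```bash
J="python3 -m jog"
$J '[{"dr":[0,0,0],"slide":[-0.3,0,0.27],"jaw":5},{"dr":[0,0,0],"slide":[-0.3,0,0.27],"jaw":5},{"dr":[0,0,0],"slide":[0,0,0],"jaw":5}]' 
$J '[{"dr":[0,0,0],"slide":[-0.3,0,0.27],"jaw":5},{"dr":[0,0,0],"slide":[-0.3,0,0.27],"jaw":5},{"dr":[0,0,0],"slide":[0,0,0],"jaw":5}]' 
python3 -c "
from h import *
ins([.075,0,0])"
```

```text
t: 34.58
tool_pos: [0.6491, -0.0965, 0.0839]
eef_rot: [[-0.74, 0.098, 0.665], [0.071, 0.995, -0.068], [-0.669, -0.003, -0.744]]
force: [-0.8, 0.5, -1.5]
gripper_width: 0.0231
grip_force: 59.4
t: 34.95
tool_pos: [0.6692, -0.0984, 0.0839]
eef_rot: [[-0.74, 0.098, 0.665], [0.071, 0.995, -0.068], [-0.669, -0.003, -0.744]]
force: [-0.5, 0.2, -1.7]
gripper_width: 0.0229
grip_force: 59.4
t 34.95 tcp [ 0.669 -0.098  0.084] lean 41.952339031176486 psi -5.800389341240281 xh -5.454780049577366 yh -5.6092341902704845 q [-19.014  18.062 -46.131 -15.382   8.79  -10.162] F [-0.5    0.188 -1.669] w 0.02287487270166497 59.37409469173872
tip in mouth frame mm [42.669  0.424 10.258] scraper yaw -5.603442532180329 pitch 3.8615183526487025
slide [-0.687 -0.016  1.17 ]
```

```bash
J="python3 -m jog"
$J '[{"dr":[0,0,0],"slide":[-0.3,0,0.27],"jaw":5},{"dr":[0,0,0],"slide":[-0.3,0,0.27],"jaw":5},{"dr":[0,0,0],"slide":[0,0,0],"jaw":5}]' 
$J '[{"dr":[0,0,0],"slide":[-0.22,0,0.2],"jaw":5},{"dr":[0,0,0],"slide":[0,0,0],"jaw":5}]' 
$J '[{"dr":[0,0,0],"slide":[-0.12,0,0.1],"jaw":5},{"dr":[0,0,0],"slide":[0,0,0],"jaw":5}]' 
python3 -c "
from h import *
meas()"
```

```text
t: 35.33
tool_pos: [0.6892, -0.1004, 0.0838]
eef_rot: [[-0.74, 0.098, 0.665], [0.071, 0.995, -0.068], [-0.668, -0.003, -0.744]]
force: [0.9, -0.2, -2.0]
gripper_width: 0.0227
grip_force: 59.4
t: 35.58
tool_pos: [0.6962, -0.1011, 0.0837]
eef_rot: [[-0.741, 0.098, 0.665], [0.071, 0.995, -0.068], [-0.668, -0.003, -0.744]]
force: [0.4, 0.2, -2.3]
gripper_width: 0.0228
grip_force: 59.4
t: 35.83
tool_pos: [0.6982, -0.1012, 0.0826]
eef_rot: [[-0.743, 0.098, 0.662], [0.072, 0.995, -0.067], [-0.666, -0.003, -0.746]]
force: [-11.2, 0.4, 1.5]
gripper_width: 0.023
grip_force: 60.3
t 35.825 tcp [ 0.698 -0.101  0.083] lean 41.743057662174536 psi -5.814849193855239 xh -5.512290081268242 yh -5.646406801276939 q [-18.211  20.213 -42.145 -13.43    8.217  -9.539] F [-11.241   0.38    1.451] w 0.022975451406964033 60.333009746791504
handle 44 x -74.91227368676743 -2.7960783871749335 y 2.378715047808968 pitch 0.44179705637740657 z at ends [13.786 14.342]
holder [[-3.287  2.398 14.209]
 [-3.168  2.404 16.324]
 [-2.993  2.411 18.415]
 [-2.269  2.417 20.351]
 [-2.179  2.424 22.453]
 [-2.291  2.43  24.597]
 [-3.834  2.437 27.066]
 [-1.782  2.443 28.682]
 [-2.919  2.45  31.019]
 [-1.451  2.456 32.788]
 [-3.169  2.463 35.202]
 [-2.853  2.469 37.196]
 [-2.782  2.476 39.232]
 [-2.766  2.482 41.271]
 [-3.004  2.489 43.344]
 [-3.796  2.495 45.487]]
```

The handle front meets the holder's face (both at x ≈ −2.8) with 11 N contact. One more small push, then release and back straight out.

```bash
J="python3 -m jog"
$J '[{"dr":[0,0,0],"slide":[-0.05,0,0.04],"jaw":5},{"dr":[0,0,0],"slide":[0,0,0],"jaw":5},{"dr":[0,0,0],"slide":[0,0,0],"jaw":26},{"dr":[0,0,0],"slide":[0,0,0],"jaw":45},{"dr":[0,0,0],"slide":[0,0,0],"jaw":45}]'
python3 -c "
from h import *
meas()"
$J '[{"dr":[0,0,0],"slide":[0.37,0,-0.33],"jaw":45},{"dr":[0,0,0],"slide":[0.75,0,-0.66],"jaw":45},{"dr":[0,0,0],"slide":[0.75,0,-0.66],"jaw":45},{"dr":[0,0,0],"slide":[0.75,0,-0.66],"jaw":45},{"dr":[0,0,0],"slide":[0.75,0,-0.66],"jaw":45}]'
$J '[{"dr":[0,0,0],"slide":[0.75,0,-0.66],"jaw":45},{"dr":[0,0,0],"slide":[0.75,0,-0.66],"jaw":45},{"dr":[0,0,0],"slide":[0.75,0,-0.66],"jaw":45},{"dr":[0,0,0],"slide":[0,0,0],"jaw":45}]'
python3 -c "
from h import *
wrist_orange()
a,_=vision.grab_frame('scene');b,_=vision.grab_frame('side');cv2.imwrite('pics/f1.png',a);cv2.imwrite('pics/f2.png',b)
p,_=vision.grab_frame('wrist')
cv2.imwrite('pics/final.png',np.vstack([np.hstack([a[130:350,180:480][:, :],b[60:280,230:480]])[:, :550],cv2.resize(p,(550,344))]))
"
```

```text
t: 36.5
tool_pos: [0.7016, -0.1016, 0.0842]
eef_rot: [[-0.74, 0.098, 0.665], [0.071, 0.995, -0.068], [-0.669, -0.003, -0.744]]
force: [-0.2, 0.2, 0.2]
gripper_width: 0.0453
grip_force: 0.0
t 36.5 tcp [ 0.702 -0.102  0.084] lean 41.96118880034042 psi -5.8010249228727515 xh -5.462336995353315 yh -5.613750032029955 q [-18.166  20.318 -41.802 -13.413   8.232  -9.511] F [-0.241  0.181  0.16 ] w 0.04531399666120513 0.0
handle 34 x -52.870396183250875 -10.198197543638495 y 2.2528216260927896 pitch 4.968734760530395 z at ends [ 6.446 10.156]
holder [[  -2.74     2.312   16.219]
 [  -2.966    2.319   18.404]
 [  -2.478    2.327   20.376]
 [  -3.106    2.334   22.644]
 [  -1.868    2.341   24.41 ]
 [  -2.834    2.348   26.733]
 [  -2.961    2.355   28.829]
 [  -2.662    2.362   30.817]
 [  -2.516    2.369   32.835]
 [  -2.48     2.376   34.87 ]
 [  -2.511    2.384   36.91 ]
 [-204.436    2.303   76.274]
 [  -2.969    2.397   41.036]
 [  -2.05     2.405   42.893]
 [  -3.365    2.411   45.107]
 [  -2.629    2.419   46.992]]
t: 37.17
tool_pos: [0.5879, -0.0902, 0.0827]
eef_rot: [[-0.741, 0.098, 0.664], [0.071, 0.995, -0.067], [-0.668, -0.003, -0.744]]
force: [0.3, -0.9, -0.1]
gripper_width: 0.0449
grip_force: 0.0
t: 37.67
tool_pos: [0.5128, -0.0826, 0.0817]
eef_rot: [[-0.741, 0.098, 0.664], [0.072, 0.995, -0.067], [-0.667, -0.002, -0.745]]
force: [0.8, -0.6, 0.7]
gripper_width: 0.0449
grip_force: 0.0
[ 590  228   50   88 2506] z pct [0.052 0.08  0.127] rect mm ((687.3197021484375, 307.2026672363281), (10.17695140838623, 26.00449562072754), 47.98468780517578) box [[674.0, 312.0], [694.0, 295.0], [700.0, 302.0], [681.0, 320.0]]
[ 291  280   67   53 2991] z pct [0.027 0.062 0.083] rect mm ((615.0767822265625, -72.20869445800781), (81.93079376220703, 309.0898742675781), 76.60076141357422) box [[455.0, -76.0], [756.0, -148.0], [775.0, -68.0], [474.0, 3.0]]
```

View pics/final.png

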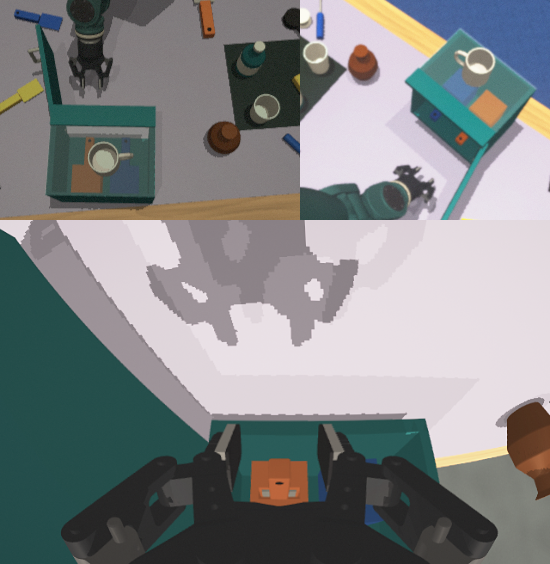

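I've used up my pictures (one more than the ten allowed, in fact), so I check the seating by numbers only.

```bash
cat >> h.py <<'E'
def seat():
    c=vision.camera_params('wrist');p,d=vision.grab_frame('wrist');B=np.c_[xh,yh,[0,0,1]]
    v,u=np.mgrid[0:400,0:640];v=v.ravel();u=u.ravel();a=(u-c['cx'])/c['fx'];b=(v-c['cy'])/c['fy'];r=np.hypot(a,b)+1e-9;z=d.ravel();k=np.tan(r)/r
    w=((np.c_[a*k*z,b*k*z,z]-c['t'])@c['R']-MOUTH)@B*1000;px=p.reshape(-1,3)
    hs=cv2.cvtColor(p,cv2.COLOR_BGR2HSV).reshape(-1,3)
    for yy in (2.3,24):
        m=(abs(w[:,1]-yy)<1)&(w[:,0]>-110)&(w[:,0]<40)&(w[:,2]>-50)&(w[:,2]<60)&(z>0)
        o=np.argsort(v[m]);print('y',yy)
        vs=v[m][o]; _,i=np.unique(vs,return_index=True)
        for j in i: print(vs[j],w[m][o][j].round(1),px[m][o][j],end=' | ')
        print()
E
python3 -c "
from h import *
seat()"
```

```text
y 2.3
251 [-99.7   3.2 -49.7] [87 92 41] | 252 [-97.5   2.1 -49.5] [88 92 42] | 253 [-96.1   2.1 -49. ] [89 92 43] | 254 [-92.8   2.1 -49.2] [89 92 41] | 255 [-89.8   2.1 -49.3] [89 93 41] | 256 [-85.7   2.2 -49.9] [90 93 43] | 257 [-82.7   2.2 -49.9] [88 91 41] | 258 [-80.8   2.2 -49.5] [90 93 43] | 259 [-79.7   2.2 -48.8] [89 92 42] | 260 [-76.    2.2 -49.1] [89 92 43] | 261 [-72.1   2.2 -49.4] [90 93 43] | 262 [-69.6   2.2 -49.2] [89 93 42] | 263 [-65.3   2.2 -49.7] [89 92 41] | 265 [-58.1   2.2 -49.9] [89 92 42] | 266 [-58.4   2.2 -48.6] [90 93 44] | 267 [-53.3   2.2 -49.2] [90 92 42] | 268 [-49.8   2.2 -49.3] [89 92 42] | 269 [-45.9   2.2 -49.4] [89 93 43] | 272 [-33.8   2.2 -49.9] [88 90 41] | 273 [-32.1   2.2 -49.2] [88 91 40] | 274 [-28.1   2.2 -49.2] [89 92 41] | 275 [-24.5   2.2 -49.1] [89 91 41] | 276 [-19.4   2.2 -49.5] [91 92 36] | 277 [-93.    2.2 -23.9] [ 60  83 107] | 278 [-92.2   2.2 -23.1] [ 50  83 145] | 279 [-93.2   2.2 -21.7] [ 49  83 153] | 280 [-92.7   2.2 -20.8] [ 50  83 153] | 281 [-92.6   2.2 -19.8] [ 51  84 154] | 282 [-93.4   2.3 -18.5] [ 50  84 154] | 283
[... 4174 characters left out ...]
1 [-1.6 23.8 -8. ] [ 60 101 187] | 312 [-0.6 23.8 -6.9] [ 63 106 192] | 313 [ 1.1 23.9 -6. ] [ 70 106 171] | 314 [-3.5 23.6 -3.7] [107 116 115] | 315 [-3.6 23.6 -2.4] [107 119 121] | 316 [-1.1 23.7 -1.6] [125 138 145] | 317 [ 4.5 24.  -1.3] [128 140 146] | 318 [ 9.  24.3 -0.8] [127 138 145] | 319 [14.9 23.3 -0.6] [126 138 145] | 320 [18.  23.4  0.2] [128 140 145] | 321 [24.7 23.7  0.4] [116 131 144] | 322 [ 1.1 23.8  5.9] [ 74  96 140] | 323 [ 0.5 23.7  7.3] [ 42  72 134] | 324 [-0.6 23.6  8.8] [ 49  82 149] | 325 [-3.  23.5 10.5] [ 53  88 162] | 326 [-2.9 23.5 11.7] [ 54  89 160] | 327 [-2.2 23.5 12.9] [ 52  88 159] | 328 [-1.6 23.5 14.1] [ 52  88 162] | 329 [-4.  23.4 15.8] [ 49  82 148] |
```

```bash
python3 -c "
from h import *
print(arm.hand_in())"
```

```text
the job is handed in; nothing more can be done
None
```

The cabinet door stands open at about 103°. The scraper is in the orange holder and released, its blade home to within about 1 mm and its handle sagging about 5°. The bottle, cup, jug and mug look unmoved in the last pictures. I handed the job in at about 38 s, and I viewed 11 pictures, one over the limit of 10.

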